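# Sift the large turned balls from the trough with the slotted scoop

## Robot

A 6-joint arm with a two-finger parallel gripper is mounted at the origin on the work surface. World frame = base frame: x ahead of the robot, y to its left, z up, the work surface at z = 0. Lengths are in mm, angles in rad, forces in N, time in s.
With the tool pointing down it reaches from about 350 to 725 mm from the base axis. Payload 4.3 kg.
Tool frame: the origin (TCP) lies between the finger pads; the fingertips stand 11 mm ahead of it and the grasp point (between the pads) lies 8 mm behind it; z points along the fingers, x is the direction in which the jaws open and shut, and the axes are right-handed (so a half turn about z gives the same grasp; the last joint's range is limited). The gripper opens to 85 mm and grips with 20 to 120 N. Pads are 22 mm wide; open, the fingers measure 114 mm over their backs; the gripper's body (76 mm by 85 mm) begins 54 mm behind the grasp point. The pads swing forward as they close: fully open they stand 13 mm farther back than shut.
Start: joints at [1.232, 0.377, 0.081, 1.274, 0, 1.46], TCP at [130.42, 560.054, 208.329] pointing down, gripper open.
Joint ranges: [-2.72, 2.72], [-0.84, 1.66], [-1.02, 1.22], [-1.77, 2.12], [-1.37, 1.28], [-3.14, 3.14]. Speed limits (rad/s): [2.57, 2.57, 3.14, 3.14, 3.14, 3.14].

## Interface

Orientations are given as a rotation vector (axis times angle).
In Python, from bench import sensors, optics, r gives the robot as it stands. The module is installed in compiled form; this text tells all that it offers.
- The arm moves only by the tool send_rows, never from a script. Its arguments are lists of equal length, an entry for each row: "rot": the turn, a rotation vector about the tool's x, y, z in rad, a list of three; "linear": the shift along the tool's x, y, z in cm, a list of three; "grip": the closure, from -1 (fully open) to 1 (shut). A call has 1 to 12 rows; each row is the pose to reach, as a shift and turn from the pose measured when the call began, along the tool's axes at that moment; what a row does not reach only later rows make up. A row lasts 1/12 s, in which the tool goes at most 41.7 mm and 7.16 degrees, less where a joint would pass 70% of its speed; a pose out of reach is approached as far as the arm can. A call with a gripper value outside its range is refused whole. The fingers move at their own pace and stop on an object; "newtons" is the grip in N (left out, the last holds). Time passes only in rows, so rows that repeat a pose let the fingers close. It gives the time, the measured TCP pose, the force and the opening at its end, in the units of the state.
- sensors.get_obs(): the state, without advancing time (a new reading comes with each control period).
- optics.grab_frame(name): name is "side" or "top"; returns a dict with "pixels" (400x640x3 uint8, red, green, blue), "mtx" (3x3 intrinsics, pixels), "position" and "attitude" of the camera in the world. Camera axes: x right, y up, looking along -z (the intrinsics and any distortion apply to the point x, -y, -z); pixel columns grow to the right and rows downward; lengths in mm; the calibration is good to about 2 mm. A picture is of the moment at which its call begins. There is no depth.
- r.job_done(): hands the job in, once; it reports no verdict.
The state is a dict: "time_s": time; "joint_pos": joint angles; "qd": joint speeds; "joint_torque": joint torques, N m; "tool_pos": TCP position; "tool_rot": TCP orientation; "force": force on the tool from outside, world axes, zero at the start; "moment": the same for the moment, N m; "width": opening from 0.0 (shut) to 1.0 (fully open).
Only numpy, scipy, OpenCV 4.12 (cv2) and the standard library are available. Lean on these libraries where they do the work, as an engineer would, in place of code of your own. Each camera call takes 0.05 s, during which the arm holds its last target.

## Task

Draw the slotted scoop out from under the low shelf by its basket, set it down flat on the bench and let go, then take it by its handle and scoop the three large wooden balls out of the trough, letting the four small ones fall back through the slots into the trough. Tip the large balls into the wooden dish and lay the scoop down flat on the open bench, right way up. Move the balls with the scoop only, never with the fingers; all small balls must end in the trough, the dish stays upright, and the other things on the bench stay where they are.

Things in the scene. Friction and masses are not known exactly. Their poses are not given: they have to be found in the camera images.
- scoop: Slotted scoop, 0.15 kg, rigid. Origin: centre of the basket's underside; +x out of the open nose, z up as it lies. Basket x -47 to +47 mm, open on top and at the nose. Floor: four 3 mm round bars along x at y = +-9.25, +-27.75 (15.5 mm slots). 2.5 mm side plates, x -47 to +33, 68 mm over their outsides (grip across from above); back plate at x -47; all up to z 34. Handle: see scoop_grip.
- scoop_grip (a point): Where the handle is best held: scoop x -105, y 0, z 62 mm. The handle is a level dark wooden bar, 16 mm wide (y), 18 mm tall (z 53 to 71), x -152 to -72 mm, joined by a sloping neck to the top of the back plate.
- scoop_nose (a point): Middle of the scoop's front edge (bar ends), at scoop x +47, y 0, z 2 mm.
- scoop_end (a point): Rear end of the handle, at scoop x -152, y 0, z 62 mm. At the start the scoop lies flat on the bench, handle under the rack's board, nose pointing along the rack's -x within 9 degrees, the basket in the open, its back plate 16 to 28 mm in front of the board's edge.
- rack: Low wooden bench shelf, fixed. Origin on the bench under its middle; its open front faces its own -x. Board x -75 to +75, y -140 to +140 mm, underside 105 and top 121 mm above the bench, stock up to 35 mm high on its rear half; end panels 16 mm thick at y = +-132 mm over the full depth.
- trough: Shallow wooden trough, fixed, holding the mixed balls. Origin on the bench under its centre; long axis y. Inside 76 mm (x) by 280 mm (y), outside 92 by 296 mm, floor 6 mm and wall tops 36 mm above the bench. At the start all balls lie where its y is below +30 mm; the end from +30 to +140 mm is empty.
- dish: Round turned wooden bowl, loose, 0.35 kg, rim 124 mm across, 45 mm high, wall 5 mm, for the large balls. Origin: centre of its underside, z up. It and the tin may have changed places.
- tin: Bystander: closed flat aluminium tin, 84 mm across, 28 mm high, origin centre of underside. Not the dish.
- chisel: Bystander: slim wooden-handled hand tool, 200 mm long, lying along its x.
- stone: Bystander: grey sharpening stone 60 x 150 x 24 mm (x, y, z), origin centre of underside.
- offcut: Bystander: pine offcut 35 x 60 x 22 mm (x, y, z), origin centre of underside.
- hammer: Bystander: hammer 280 mm long, lying along its x.
- glue: Bystander: upright white glue bottle, 56 mm across, 120 mm high, origin centre of underside.
- ball1_center (a point): Centre of a large turned wooden ball, 24 mm diameter, 10 g: a keeper.
- ball2_center (a point): Centre of a large turned wooden ball, 24 mm diameter, 10 g: a keeper.
- ball3_center (a point): Centre of a large turned wooden ball, 24 mm diameter, 10 g: a keeper.
- bead1_center (a point): Centre of a small wooden ball, 12 mm diameter, 10 g: undersized, falls through the scoop's slots.
- bead2_center (a point): Centre of a small wooden ball, 12 mm diameter, 10 g: undersized, falls through the scoop's slots.
- bead3_center (a point): Centre of a small wooden ball, 12 mm diameter, 10 g: undersized, falls through the scoop's slots.
- bead4_center (a point): Centre of a small wooden ball, 12 mm diameter, 10 g: undersized, falls through the scoop's slots.

How it is judged (in metres and radians):
On the way, in this order (a step that is already met when the one before it is completed fails the run):
1. the scoop's whole handle is out in front of the shelf board, the scoop lies flat on the bench, and the fingers have let go of it (x of scoop_end in the frame of rack below -0.075 m and height (world z) of scoop below 0.006 m and angle between scoop's own z axis and vertical below 0.08 rad and contact force between the fingers and scoop below 0.1 N and linear speed of scoop below 0.02 m/s), for 0.2 s.
2. at least one large ball is carried in the scoop's basket, its centre more than 70 mm above the bench (((x of ball1_center in the frame of scoop between -0.05 and 0.047 m and y of ball1_center in the frame of scoop between -0.03 and 0.03 m and z of ball1_center in the frame of scoop between 0.005 and 0.05 m and height (world z) of ball1_center above 0.07 m) or (x of ball2_center in the frame of scoop between -0.05 and 0.047 m and y of ball2_center in the frame of scoop between -0.03 and 0.03 m and z of ball2_center in the frame of scoop between 0.005 and 0.05 m and height (world z) of ball2_center above 0.07 m) or (x of ball3_center in the frame of scoop between -0.05 and 0.047 m and y of ball3_center in the frame of scoop between -0.03 and 0.03 m and z of ball3_center in the frame of scoop between 0.005 and 0.05 m and height (world z) of ball3_center above 0.07 m))), for 0.2 s.
At the end, for the whole second after the job is handed in: Large balls in the dish (centres within 56 mm of its axis, below 55 mm), dish upright on the bench; all four small balls inside the trough, below 30 mm; scoop at rest flat on the bench, right way up (origin within 6 mm of bench height, tilt and dish tilt under 0.1 rad) (horizontal distance between each of ball1_center, ball2_center, ball3_center and dish below 0.056 m and height (world z) of each of ball1_center, ball2_center, ball3_center below 0.055 m and x of bead1_center in the frame of trough between -0.038 and 0.038 m and y of bead1_center in the frame of trough between -0.14 and 0.14 m and height (world z) of each of bead1_center, bead2_center, bead3_center, bead4_center below 0.03 m and x of bead2_center in the frame of trough between -0.038 and 0.038 m and y of bead2_center in the frame of trough between -0.14 and 0.14 m and x of bead3_center in the frame of trough between -0.038 and 0.038 m and y of bead3_center in the frame of trough between -0.14 and 0.14 m and x of bead4_center in the frame of trough between -0.038 and 0.038 m and y of bead4_center in the frame of trough between -0.14 and 0.14 m and height (world z) of scoop between -0.006 and 0.006 m and angle between each of scoop, dish's own z axis and vertical below 0.1 rad and linear speed of scoop below 0.02 m/s and height (world z) of dish below 0.006 m); the robot touches nothing.
It fails at once if the fingers press a ball (over 0.5 N) (contact force between the fingers and ball1 above 0.5 N or contact force between the fingers and ball2 above 0.5 N or contact force between the fingers and ball3 above 0.5 N or contact force between the fingers and bead1 above 0.5 N or contact force between the fingers and bead2 above 0.5 N or contact force between the fingers and bead3 above 0.5 N or contact force between the fingers and bead4 above 0.5 N).
It fails at once if a bystander (tin, chisel, stone, offcut, hammer, glue bottle) is moved more than 30 mm (distance of any of tin, chisel, stone, offcut, hammer, glue from where it was at the start of the episode above 0.03 m).
It also fails if it takes over 67 s, if anything falls off the work surface, if the arm or the gripper's body presses on something with over 40 N, if the wrist force passes 120 N, or if a joint passes its speed limit or range.

## Working session

There is one attempt and no reset: what is moved stays moved. The work goes in short steps, Python scripts to look and compute and a tool call to move; the robot and the scene stay as the last step left them, time stands still between calls to the robot, and variables do not carry over. Pictures are saved under pics/ and viewed, and the job is handed in when it is done.

Besides the shell and the picture viewer there is one more tool, called after "Emit:" as a command line: name --argument value ..., lists and objects as JSON in quotes. send_rows: Moves the arm, as the interface text tells. Its arguments: {"type":"object","properties":{"rot":{"type":"array","items":{"type":"array","items":{"type":"number"}}},"linear":{"type":"array","items":{"type":"array","items":{"type":"number"}}},"grip":{"type":"array","items":{"type":"number"}},"newtons":{"type":"number"}},"required":["rot","linear","grip"]}

```bash
mkdir -p pics; python3 - <<'E'
from bench import sensors, optics, r
import cv2, numpy as np
print(sensors.get_obs())
for n in("side","top"):
    f=optics.grab_frame(n); cv2.imwrite(f"pics/{n}0.png",f["pixels"][:,:,::-1])
    print(n,f["mtx"],f["position"],f["attitude"],[k for k in f])
E
```

```text
{'time_s': 0.0, 'joint_pos': array([1.23166474e+00, 3.78071703e-01, 7.96306931e-02, 1.27438280e+00,
       1.35911860e-05, 1.46045843e+00]), 'qd': array([ 0.0014038 , -0.00037338,  0.00024453,  0.00023193, -0.00154803,
        0.00031455]), 'joint_torque': array([ 1.37546835e-03, -4.63601732e+01,  2.69878685e+01,  2.07055622e-02,
       -1.34857769e-04,  7.44386313e-06]), 'tool_pos': array([130.19064394, 559.35611234, 207.35783354]), 'tool_rot': array([ 2.45965743,  1.95268581, -0.00270762]), 'force': array([-0.17599801, -1.02020626, -0.54828351]), 'moment': array([-0.01318056, -0.01347343,  0.02529693]), 'width': 1.0028806505841985}
side [[408.73112811   0.         314.4852944 ]
 [  0.         408.73112811 198.29882306]
 [  0.           0.           1.        ]] [247.88162982 674.18620079 871.02234559] [ 0.23210004 -0.99587913 -2.47450155] ['pixels', 'mtx', 'position', 'attitude']
top [[388.67034336   0.         322.29069092]
 [  0.         388.67034336 198.88749315]
 [  0.           0.           1.        ]] [ 528.19878462    1.94427197 1026.41649523] [ 0.05178747 -0.06417786 -1.54033384] ['pixels', 'mtx', 'position', 'attitude']
```

View pics/top0.png

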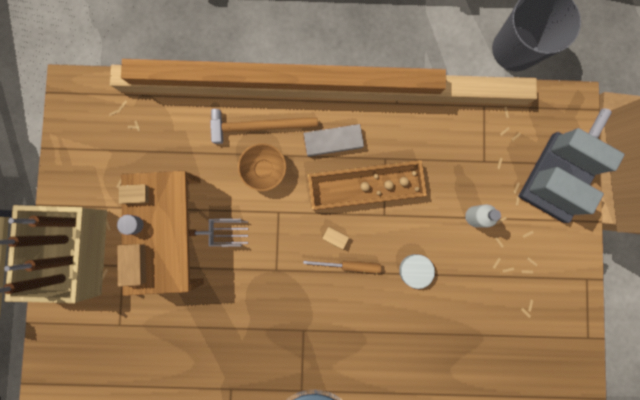

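View pics/side0.png

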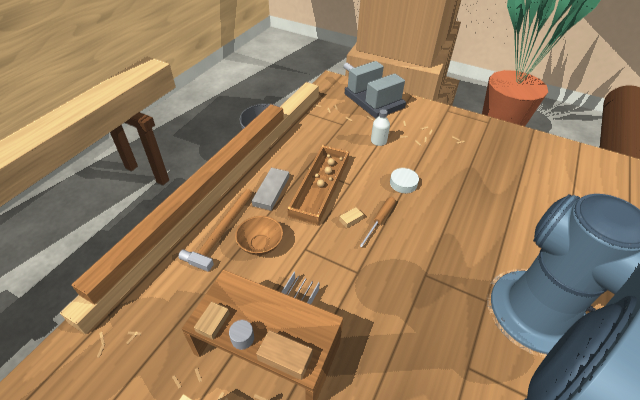

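The top view shows the rack at left (155,232) and the scoop basket at (228,233). The dish is at (262,168), the trough at (367,187) with its balls at the right end, and the tin at (418,271). I'll write helpers and measure.

```bash
cat > h.py <<'E'
import numpy as np, cv2
from scipy.spatial.transform import Rotation as R
from bench import sensors, optics, r
def proj(f,p):
    q=R.from_rotvec(f["attitude"]).inv().apply(np.atleast_2d(p)-f["position"])
    K=f["mtx"]; return np.c_[K[0,2]+K[0,0]*q[:,0]/-q[:,2], K[1,2]+K[1,1]*-q[:,1]/-q[:,2]]
def ray(f,uv):
    uv=np.atleast_2d(uv).astype(float);K=f["mtx"]
    d=np.c_[(uv[:,0]-K[0,2])/K[0,0],-(uv[:,1]-K[1,2])/K[1,1],-np.ones(len(uv))]
    return R.from_rotvec(f["attitude"]).apply(d)
def onz(f,uv,z):
    d=ray(f,uv); o=np.array(f["position"]); return o+d*((z-o[2])/d[:,2])[:,None]
def crop(f,x0,y0,x1,y1,s,name):
    im=f["pixels"][y0:y1,x0:x1,::-1]; cv2.imwrite(name,cv2.resize(im,None,fx=s,fy=s,interpolation=cv2.INTER_CUBIC))
E
python3 - <<'E'
from h import *
f=optics.grab_frame("top"); g=optics.grab_frame("side")
for n,q in(("t",f),("s",g)): print(n,proj(q,[[130,560,208],[0,0,0],[0,0,300],[130,560,0]]).round())
crop(f,100,150,280,310,4,"pics/t_scoop.png"); crop(f,290,140,450,230,5,"pics/t_tr.png")
crop(g,170,250,350,400,4,"pics/s_scoop.png"); crop(g,270,130,370,230,6,"pics/s_tr.png")
E
```

```text
t [[ 36. 418.]
 [313. 437.]
 [311. 528.]
 [ 95. 378.]]
s [[433. 539.]
 [537. 309.]
 [604. 228.]
 [404. 550.]]
```

View pics/t_scoop.png

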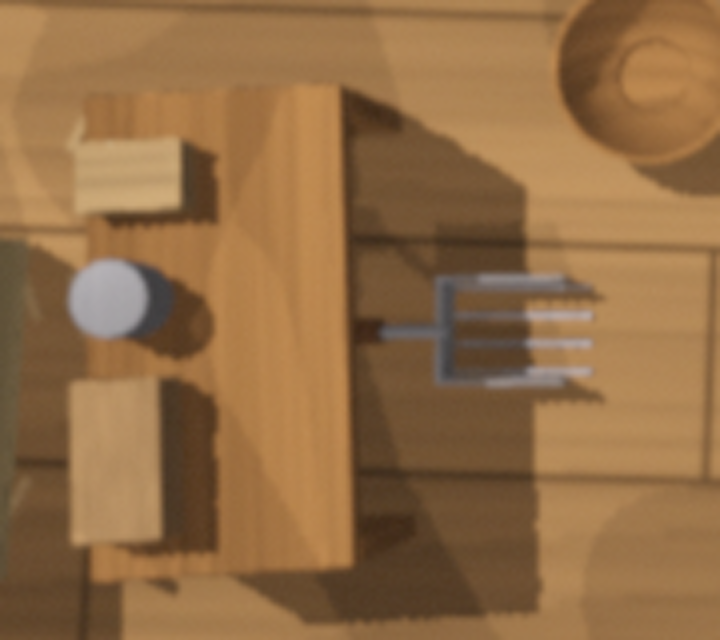

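View pics/t_tr.png

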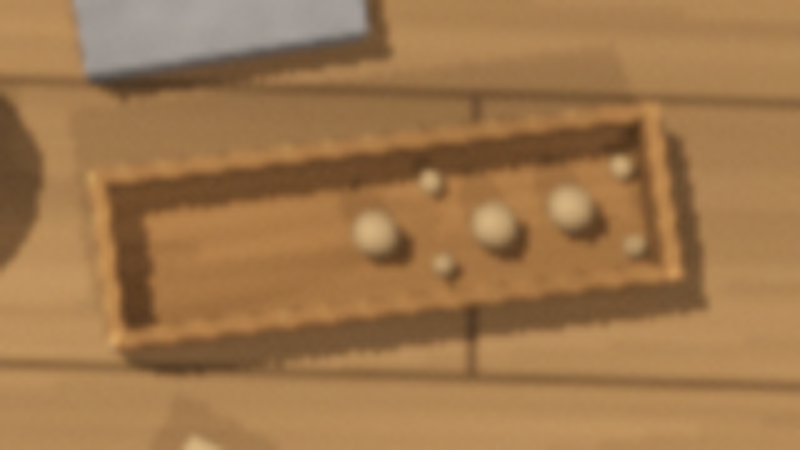

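View pics/s_scoop.png

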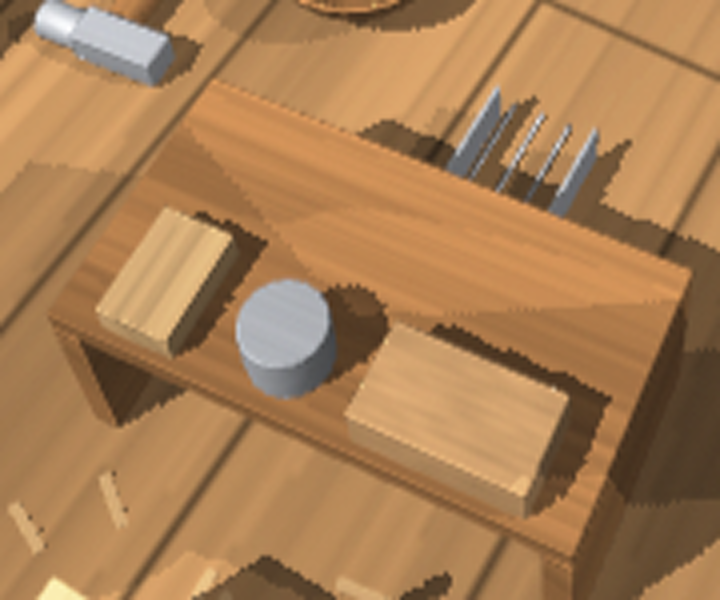

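View pics/s_tr.png

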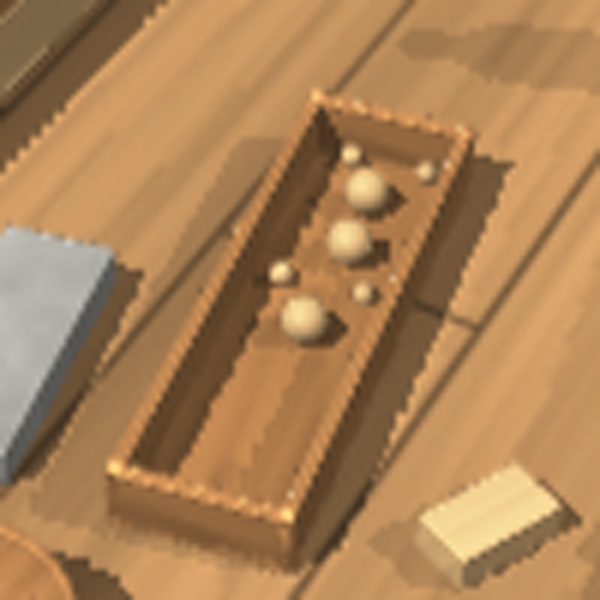

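Crops: scoop back plate at crop (445,275–382), bar ends at column 592. Trough rim corners at (92,172), (657,100), (683,278), (115,347). Large balls at (375,233), (495,225), (572,208), and beads at (430,182), (445,265), (622,165), (635,243).

```bash
python3 - <<'E'
from h import *
f=optics.grab_frame("top"); g=optics.grab_frame("side")
np.set_printoptions(precision=1,suppress=True)
T=lambda p:np.array(p)/5+[290,140]; S=lambda p:np.array(p)/4+[100,150]; U=lambda p:np.array(p)/6+[270,130]; V=lambda p:np.array(p)/4+[170,250]
c=onz(f,T([[92,172],[657,100],[683,278],[115,347]]),36)[:,:2]
print("trough corners",c,c.mean(0),np.linalg.norm(np.diff(c,axis=0),axis=1))
c2=onz(g,U([[318,92],[470,130],[292,520],[108,468]]),36)[:,:2]; print("side",c2,c2.mean(0))
print("big",onz(f,T([[375,233],[495,225],[572,208]]),18)[:,:2]); print("big side",onz(g,U([[305,318],[350,241],[367,190]]),18)[:,:2])
print("bead",onz(f,T([[430,182],[445,265],[622,165],[635,243]]),12)[:,:2]);print("bead side",onz(g,U([[282,272],[364,292],[351,155],[426,172]]),12)[:,:2])
print("nose",onz(f,S([[592,315],[592,343],[592,371]]),2)[:,:2]); print("back corners",onz(f,S([[437,275],[437,383]]),34)[:,:2]); print("plate front tops",onz(f,S([[562,279],[562,381]]),34)[:,:2])
print("nose side",onz(g,V([[543,115],[569,127]]),2)[:,:2],"plate front tops side",onz(g,V([[498,90],[597,132]]),34)[:,:2])
print("rack front edge top", onz(f,S([[342,86],[354,568]]),121)[:,:2], onz(g,V([[213,82],[692,270]]),121)[:,:2],"back",onz(f,S([[84,95],[90,580]]),121)[:,:2])
print("dish",onz(f,[[238.5,168],[286.5,168],[262,145],[262,191],[262.5,168]],45)[:,:2])
print("tin",onz(f,[418,271],28),"glue",onz(f,[490,215],120),onz(f,[478,217],0))
print("offcut",onz(f,[336,238],22),"chisel",onz(f,[[304,264],[382,268]],8),"stone",onz(f,[[304,133],[361,125],[364,152],[308,157]],24))
print("hammer",onz(f,[[216,126],[317,123]],10),"cleat front",onz(f,[[300,100]],0), onz(f,[[300,88]],40))
E
```

```text
trough corners [[ 663.8   32.7]
 [ 710.1 -257.5]
 [ 618.3 -271.8]
 [ 574.3   18.1]] [ 641.6 -119.6] [293.8  92.9 293.2]
side [[ 703.1 -253.2]
 [ 618.3 -264.6]
 [ 572.6   22.6]
 [ 661.3   35.8]] [ 638.8 -114.9]
big [[ 638.7 -115.4]
 [ 644.8 -178.1]
 [ 655.  -218.3]]
big side [[ 636.4 -112.5]
 [ 642.6 -174.1]
 [ 652.9 -213.8]]
bead [[ 667.2 -144.5]
 [ 623.6 -153.3]
 [ 679.3 -245.7]
 [ 638.2 -253. ]]
bead side [[ 665.1 -142.1]
 [ 621.8 -149.4]
 [ 676.  -241.2]
 [ 634.7 -248.5]]
nose [[520.  187.5]
 [501.7 186.7]
 [483.5 185.9]]
back corners [[542.7 281.2]
 [474.5 277.7]]
plate front tops [[542.5 201.7]
 [478.1 198.8]]
nose side [[518.4 191.3]
 [500.2 191.1]] plate front tops side [[540.7 206.9]
 [474.8 203.9]]
rack front edge top [[650.2 317.7]
 [372.8 295.5]] [[647.6 325.5]
 [372.9 299.9]] back [[640.3 467.6]
 [361.9 445.3]]
dish [[673.5 210.5]
 [677.2  88.6]
 [734.6 153.3]
 [616.6 148.4]
 [675.4 149.6]]
tin [[ 425.7 -253.9   28. ]] glue [[ 569.6 -397.7  120. ]] [[ 568.8 -418.7    0. ]]
offcut [[503.1 -43.1  22. ]] chisel [[ 433.2   37.4    8. ]
 [ 428.7 -165.3    8. ]] stone [[ 774.2   48.    24. ]
 [ 800.3 -100.8   24. ]
 [ 728.8 -110.2   24. ]
 [ 711.1   35.5   24. ]]
hammer [[789.1 282.5  10. ]
 [805.7  15.   10. ]] cleat front [[870.1  62.9   0. ]] [[888.6  61.6  40. ]]
```

```bash
cat >> h.py <<'E'
np.set_printoptions(precision=3,suppress=True)
def Rt(yaw,pitch=0):
    """tool attitude: scoop-yaw in deg (tool x = scoop +y, tool -... ), pitch>0 = nose up (deg)"""
    y=np.radians(yaw); X=np.array([np.cos(y),np.sin(y),0]);Y=np.array([-np.sin(y),np.cos(y),0]);Z=np.array([0,0,1.])
    S=R.from_matrix(np.c_[X,Y,Z])*R.from_euler('y',-pitch,degrees=True)   # scoop attitude
    return S*R.from_matrix(np.c_[[0,1,0],[1,0,0],[0,0,-1]])               # tool x=scoop y, tool y=scoop x, z=-z
def go(p,Rg):
    o=sensors.get_obs(); Rc=R.from_rotvec(o["tool_rot"]); p=np.array(p,float)
    print("t",round(o["time_s"],2),"pos",o["tool_pos"],"F",o["force"],"w",round(o["width"],3))
    print("linear cm",Rc.inv().apply(p-o["tool_pos"])/10,"rot",(Rc.inv()*Rg).as_rotvec(), "deg",np.degrees((Rc.inv()*Rg).magnitude()).round(1))
E
python3 -c "
from h import *
go([509,237,150],Rt(-89))"
```

```text
t 0.3 pos [130.338 559.809 207.972] F [ 0.77  -1.107  0.186] w 0.999
linear cm [-22.847  44.202   5.81 ] rot [0.    0.001 1.325] deg 75.9
```

Emit:
send_rows --rot '[[0, 0, 0.12], [0, 0, 0.24], [0, 0, 0.36], [0, 0, 0.48], [0, 0, 0.6], [0, 0, 0.72], [0, 0, 0.84], [0, 0, 0.96], [0, 0, 1.08], [0, 0, 1.2], [0, 0, 1.325], [0, 0, 1.325]]' --linear '[[-1.9, 3.7, 0], [-3.8, 7.4, 0], [-5.7, 11, 0], [-7.6, 14.7, 0], [-9.5, 18.4, 0], [-11.4, 22.1, 0], [-13.3, 25.8, 0], [-15.2, 29.5, 0], [-17.1, 33.1, 0], [-19, 36.8, 0], [-20.9, 40.5, 0], [-22.8, 44.2, 0]]' --grip '[-1, -1, -1, -1, -1, -1, -1, -1, -1, -1, -1, -1]'

```text
time_s: 1.3
tool_pos: [510.4, 235.9, 208.2]
tool_rot: [3.141, 0.02, 0.0]
force: [0.3, 1.5, -0.1]
width: 0.997
```

```bash
python3 -c "
from h import *
go([509,237,60],Rt(-89))
f=optics.grab_frame('top');crop(f,100,150,300,310,4,'pics/t2.png')
f=optics.grab_frame('side');crop(f,170,200,370,350,4,'pics/s2.png')"
```

```text
t 1.3 pos [510.392 235.866 208.237] F [ 0.299  1.473 -0.13 ] w 0.997
linear cm [-0.139 -0.121 14.824] rot [ 0.    -0.    -0.005] deg 0.3
```

View pics/t2.png

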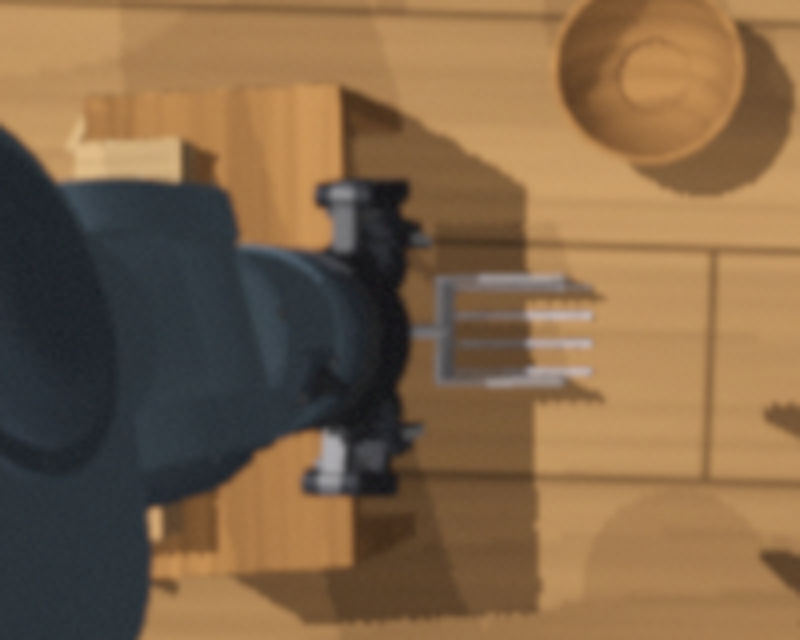

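View pics/s2.png

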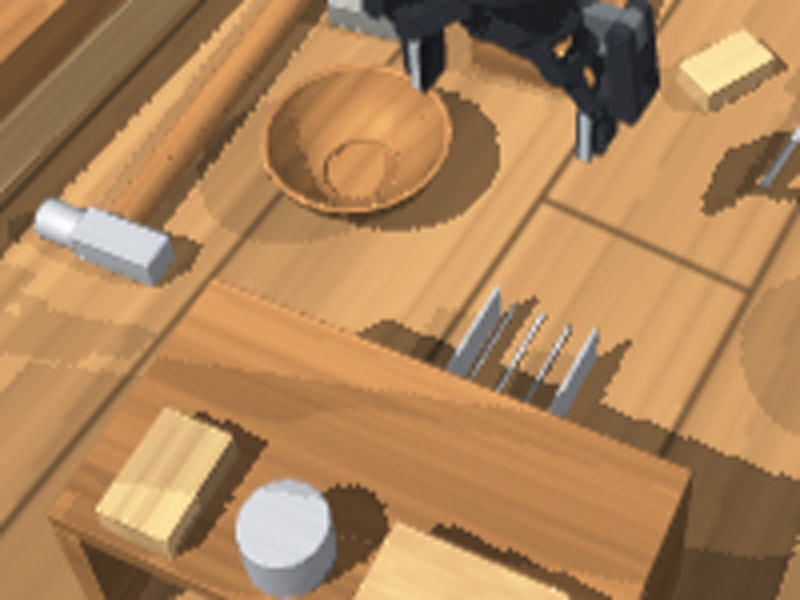

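The fingers straddle the basket line: tips at rows 240 and 432 of the crop against plates at 280 and 380. Descending.

Emit:
send_rows --rot '[[0, 0, 0], [0, 0, 0], [0, 0, 0], [0, 0, 0], [0, 0, 0], [0, 0, 0], [0, 0, 0], [0, 0, 0]]' --linear '[[-0.1, -0.1, 2], [-0.1, -0.1, 5], [-0.1, -0.1, 8], [-0.1, -0.1, 11], [-0.1, -0.1, 14], [-0.1, -0.1, 15.5], [-0.1, -0.1, 15.5], [-0.1, -0.1, 15.5]]' --grip '[-1, -1, -1, -1, -1, -1, -1, -1]'

```text
time_s: 2.07
tool_pos: [511.6, 234.1, 52.1]
tool_rot: [3.139, 0.016, -0.001]
force: [-0.2, 0.1, 0.2]
width: 1.002
```

```bash
python3 -c "
from h import *
go([509,237,16],Rt(-89))
f=optics.grab_frame('top');crop(f,140,150,340,310,4,'pics/t3.png')
f=optics.grab_frame('side');crop(f,200,230,400,380,4,'pics/s3.png')"
```

```text
t 2.07 pos [511.565 234.141  52.065] F [-0.156  0.065  0.239] w 1.002
linear cm [-0.252 -0.298  3.606] rot [ 0.003  0.    -0.007] deg 0.4
```

View pics/t3.png

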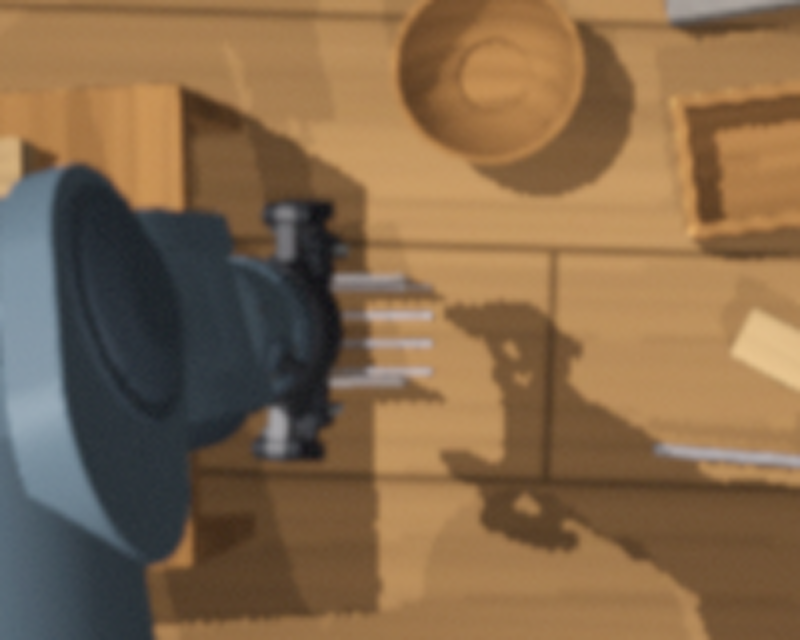

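View pics/s3.png

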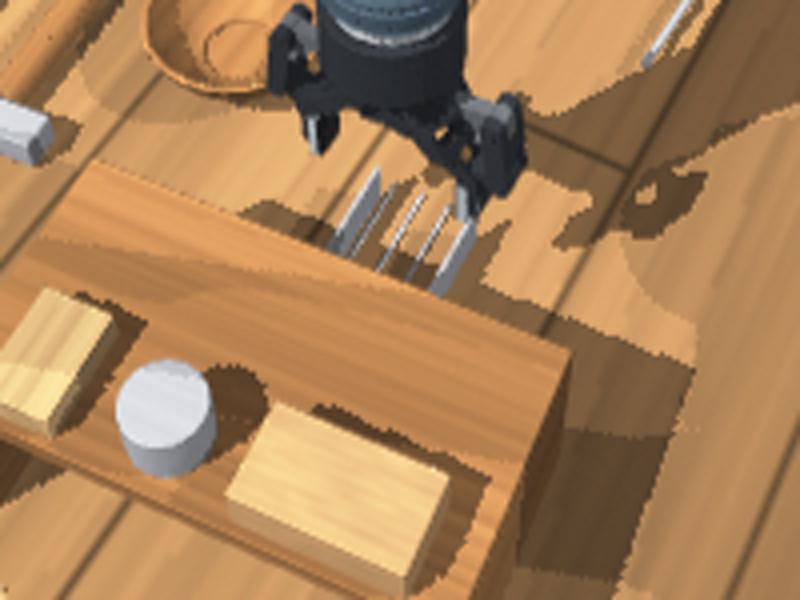

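Fingers at crop rows 205–455 (mean about 330) are centred on the scoop plates at 279–381. Going down and closing.

Emit:
send_rows --rot '[[0, 0, 0], [0, 0, 0], [0, 0, 0], [0, 0, 0], [0, 0, 0], [0, 0, 0], [0, 0, 0], [0, 0, 0], [0, 0, 0], [0, 0, 0], [0, 0, 0], [0, 0, 0]]' --linear '[[-0.1, -0.2, 1], [-0.1, -0.3, 2], [-0.1, -0.3, 3], [-0.1, -0.3, 3.6], [-0.1, -0.3, 3.6], [-0.1, -0.3, 3.6], [-0.1, -0.3, 3.6], [-0.1, -0.3, 3.6], [-0.1, -0.3, 3.6], [-0.1, -0.3, 3.6], [-0.1, -0.3, 3.6], [-0.1, -0.3, 3.6]]' --grip '[-1, -1, -1, -1, -1, -0.8, -0.6, -0.4, 0, 0, 0, 0]' --newtons 50

```text
time_s: 3.17
tool_pos: [513.2, 237.7, 18.4]
tool_rot: [3.14, 0.016, 0.007]
force: [-0.7, 0.8, -0.1]
width: 0.499
```

```bash
python3 -c "
from h import *
go([509,127,16],Rt(-89))"
```

```text
t 3.17 pos [513.195 237.731  18.392] F [-0.71   0.842 -0.055] w 0.499
linear cm [-0.533 11.068  0.249] rot [ 0.001 -0.005 -0.007] deg 0.5
```

```bash
python3 -c "
from h import *
f=optics.grab_frame('top');crop(f,140,150,340,310,4,'pics/t4.png')
f=optics.grab_frame('side');crop(f,200,230,400,380,4,'pics/s4.png')"
```

```text
(no output)
```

View pics/t4.png

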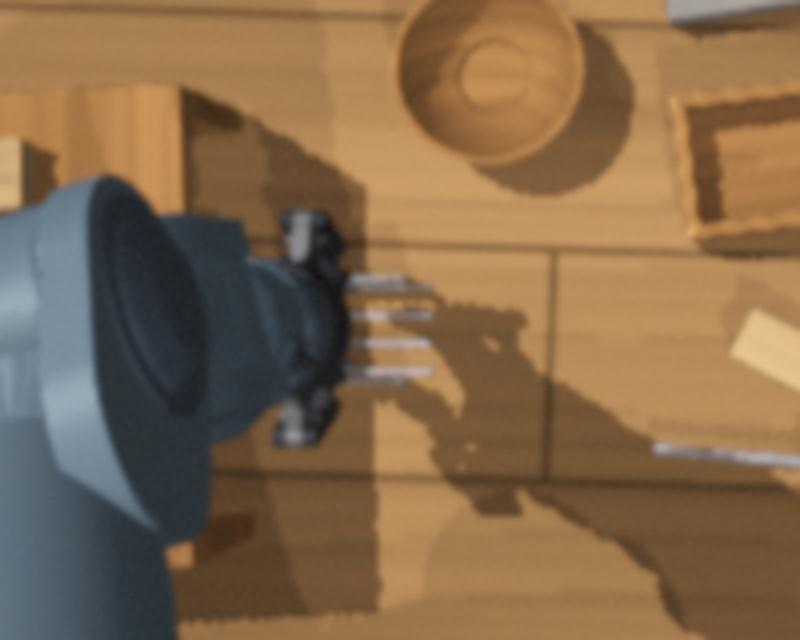

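View pics/s4.png

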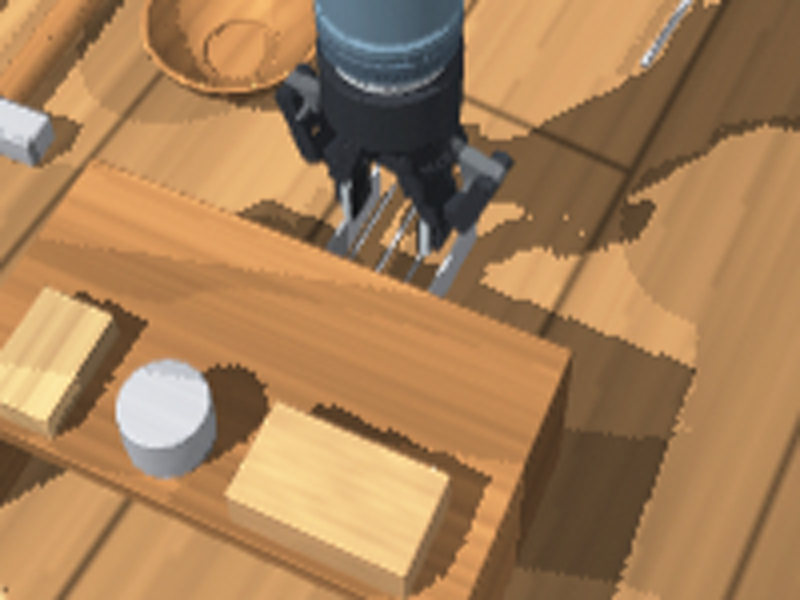

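The fingers closed before they had got down and are now inside the basket. The scoop hasn't moved. I'll lift, reopen and let it settle.

Emit:
send_rows --rot '[[0, 0, 0], [0, 0, 0], [0, 0, 0], [0, 0, 0], [0, 0, 0], [0, 0, 0], [0, 0, 0], [0, 0, 0], [0, 0, 0]]' --linear '[[0, 0, -1.5], [0, 0, -3], [-0.2, 0, -4.5], [-0.2, 0, -4.5], [-0.2, 0, -4.5], [-0.2, 0, -4.5], [-0.2, 0, -4.5], [-0.2, 0, -4.5], [-0.2, 0, -4.5]]' --grip '[0, 0, 0, 0, -1, -1, -1, -1, -1]'

```text
time_s: 4.02
tool_pos: [510.3, 237.5, 62.4]
tool_rot: [3.14, 0.016, 0.005]
force: [0.4, -0.5, 0.5]
width: 1.001
```

```bash
python3 -c "
from h import *
go([510.5,237,10],Rt(-89))
f=optics.grab_frame('top');crop(f,140,150,340,310,4,'pics/t4.png')
go([510.5,237,10],Rt(-89))"
```

```text
t 4.02 pos [510.283 237.536  62.386] F [ 0.416 -0.507  0.478] w 1.001
linear cm [0.005 0.045 5.239] rot [ 0.002 -0.003 -0.007] deg 0.5
t 4.07 pos [510.419 237.58   62.554] F [ 0.834 -0.727  0.919] w 1.006
linear cm [-0.01   0.05   5.255] rot [ 0.002 -0.003 -0.007] deg 0.5
```

View pics/t4.png

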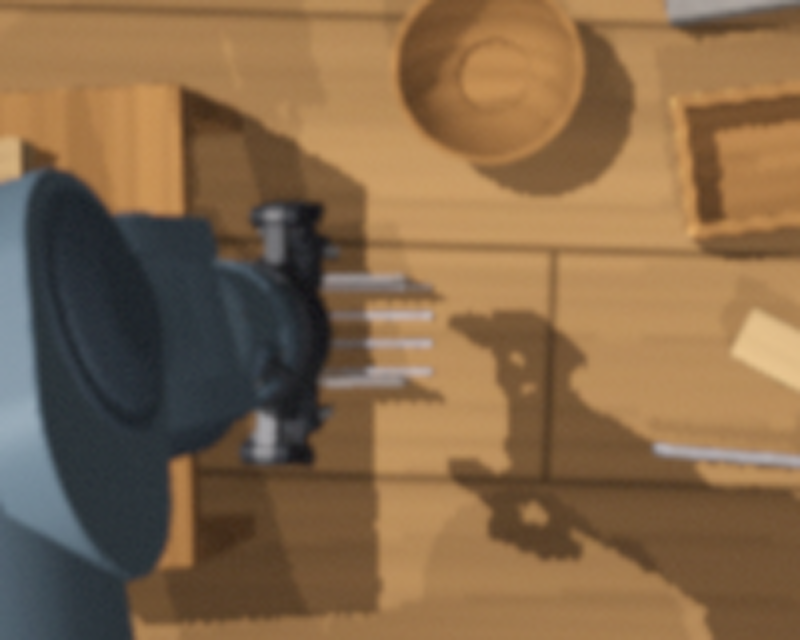

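Emit:
send_rows --rot '[[0, 0, 0], [0, 0, 0], [0, 0, 0], [0, 0, 0], [0, 0, 0], [0, 0, 0], [0, 0, 0], [0, 0, 0]]' --linear '[[0, 0, 1], [0, 0, 2], [0, 0, 3], [0, 0, 4], [0, 0, 5], [0, 0, 5], [0, 0, 5], [0, 0, 5]]' --grip '[-1, -1, -1, -1, -1, -1, -1, -1]'

```text
time_s: 4.73
tool_pos: [510.7, 237.5, 12.6]
tool_rot: [3.14, 0.016, 0.005]
force: [0.6, 0.5, -0.1]
width: 1.0
```

```bash
python3 -c "
from h import *
go([510.5,237,12],Rt(-89))
f=optics.grab_frame('side');crop(f,200,230,400,380,4,'pics/s5.png')"
```

```text
t 4.73 pos [510.708 237.514  12.609] F [ 0.616  0.518 -0.132] w 1.0
linear cm [-0.022  0.051  0.061] rot [ 0.002 -0.003 -0.007] deg 0.5
```

View pics/s5.png

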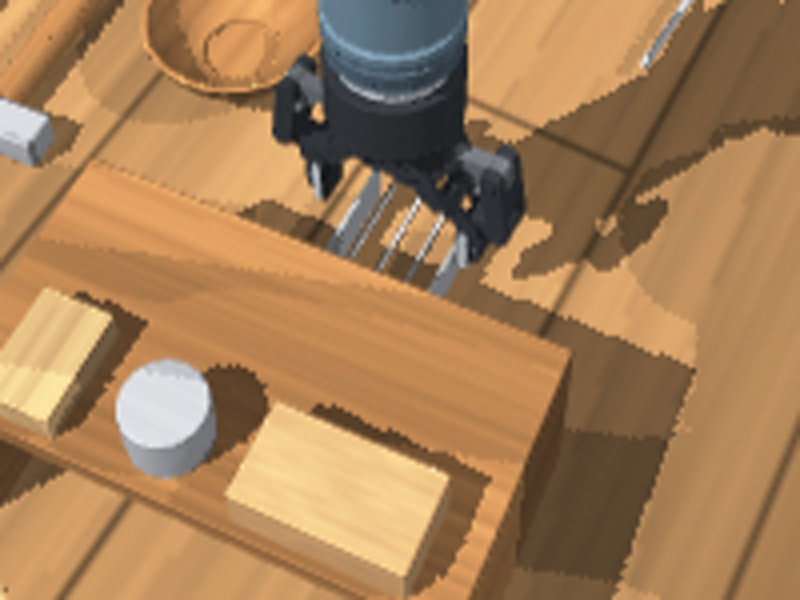

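Both fingers now sit outside the plates, with tips at (325,195) and (468,260). Closing.

Emit:
send_rows --rot '[[0, 0, 0], [0, 0, 0], [0, 0, 0], [0, 0, 0], [0, 0, 0], [0, 0, 0]]' --linear '[[0, 0, 0], [0, 0, 0], [0, 0, 0], [0, 0, 0], [0, 0, 0], [0, 0, 0]]' --grip '[-0.7, -0.5, -0.3, -0.3, -0.3, -0.3]' --newtons 50

```text
time_s: 5.28
tool_pos: [511.1, 237.7, 13.0]
tool_rot: [3.14, 0.016, 0.007]
force: [0.3, -0.1, 0.4]
width: 0.651
```

```bash
python3 -c "
from h import *
go([510.5,127,12.6],Rt(-89))"
```

```text
t 5.28 pos [511.08  237.652  13.027] F [ 0.282 -0.064  0.381] w 0.651
linear cm [-0.171 11.064  0.056] rot [ 0.001 -0.004 -0.007] deg 0.5
```

```bash
python3 -c "
from h import *
f=optics.grab_frame('side');crop(f,240,240,360,330,6,'pics/s6.png')
f=optics.grab_frame('top');crop(f,140,150,340,310,4,'pics/t6.png')"
```

```text
(no output)
```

View pics/s6.png

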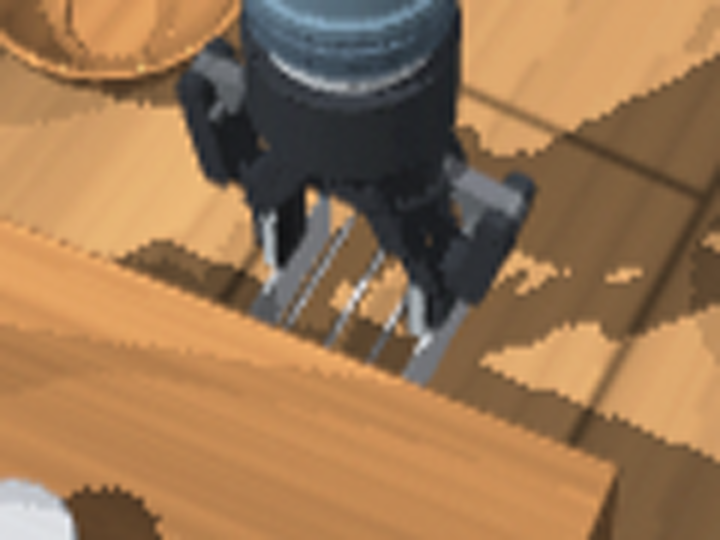

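View pics/t6.png

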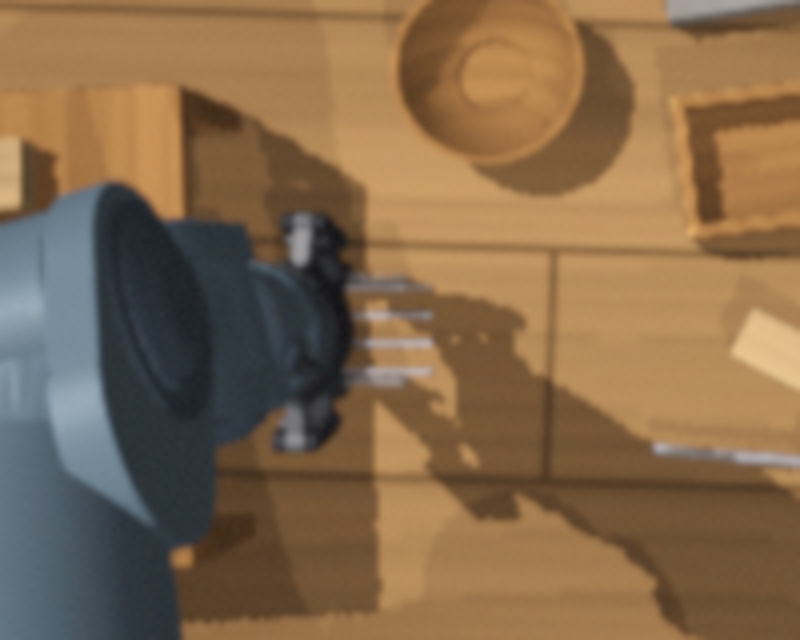

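```bash
python3 -c "
from h import *
f=optics.grab_frame('side')
for w in (27,34,42):
  for z in (2,15,35):
    print(w,z,((proj(f,[[511+w,237,z],[511-w,237,z]])-[240,240])*6).round())
for z in (0,34): print('plates',z,((proj(f,[[509+34,237,z],[509-34,237,z],[509+34,203,z],[509-34,203,z]])-[240,240])*6).round())
"
```

```text
27 2 [[297. 298.]
 [414. 355.]]
27 15 [[296. 280.]
 [414. 338.]]
27 35 [[294. 253.]
 [414. 312.]]
34 2 [[282. 290.]
 [430. 363.]]
34 15 [[281. 273.]
 [430. 346.]]
34 35 [[279. 246.]
 [430. 319.]]
42 2 [[265. 282.]
 [447. 372.]]
42 15 [[264. 265.]
 [448. 355.]]
42 35 [[262. 237.]
 [449. 328.]]
plates 0 [[286. 295.]
 [434. 368.]
 [329. 232.]
 [474. 302.]]
plates 34 [[283. 249.]
 [435. 323.]
 [327. 185.]
 [476. 256.]]
```

Emit:
send_rows --rot '[[0, 0, 0], [0, 0, 0], [0, 0, 0], [0, 0, 0]]' --linear '[[0, 0, 0], [0, 0, 0], [0, 0, 0], [0, 0, 0]]' --grip '[-0.2, -0.1, -0.1, -0.1]' --newtons 50

```text
time_s: 5.77
tool_pos: [511.1, 237.6, 12.9]
tool_rot: [3.14, 0.016, 0.006]
force: [-0.5, -0.2, 0.3]
width: 0.554
```

```bash
python3 -c "
from h import *
go([510.5,237,12.6],Rt(-89))
f=optics.grab_frame('side');crop(f,240,240,360,330,6,'pics/s7.png')"
```

```text
t 5.77 pos [511.052 237.641  12.947] F [-0.519 -0.153  0.315] w 0.554
linear cm [-0.056  0.064  0.035] rot [ 0.001 -0.004 -0.007] deg 0.5
```

View pics/s7.png

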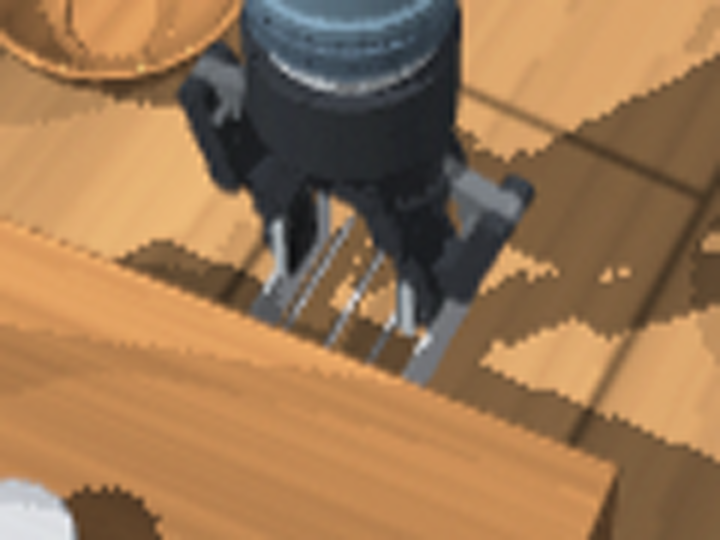

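```bash
python3 -c "
from h import *
g=optics.grab_frame('top');crop(g,195,195,265,255,10,'pics/t7.png')
f=optics.grab_frame('side');crop(f,265,255,335,310,10,'pics/s7b.png')
for y in (226,248):
  for x in (484,538):
    for z in (2,18,34): print(x,y,z,'top',((proj(g,[x,y,z])-[195,195])*10).round(),'side',((proj(f,[x,y,z])-[265,255])*10).round())
"
```

```text
484 226 2 top [[377. 471.]] side [[462. 406.]]
484 226 18 top [[363. 473.]] side [[463. 371.]]
484 226 34 top [[349. 476.]] side [[464. 335.]]
538 226 2 top [[386. 265.]] side [[268. 311.]]
538 226 18 top [[373. 264.]] side [[266. 276.]]
538 226 34 top [[359. 262.]] side [[264. 239.]]
484 248 2 top [[292. 469.]] side [[418. 479.]]
484 248 18 top [[277. 471.]] side [[418. 444.]]
484 248 34 top [[262. 473.]] side [[418. 409.]]
538 248 2 top [[302. 262.]] side [[221. 381.]]
538 248 18 top [[287. 261.]] side [[219. 346.]]
538 248 34 top [[272. 260.]] side [[217. 310.]]
```

View pics/t7.png

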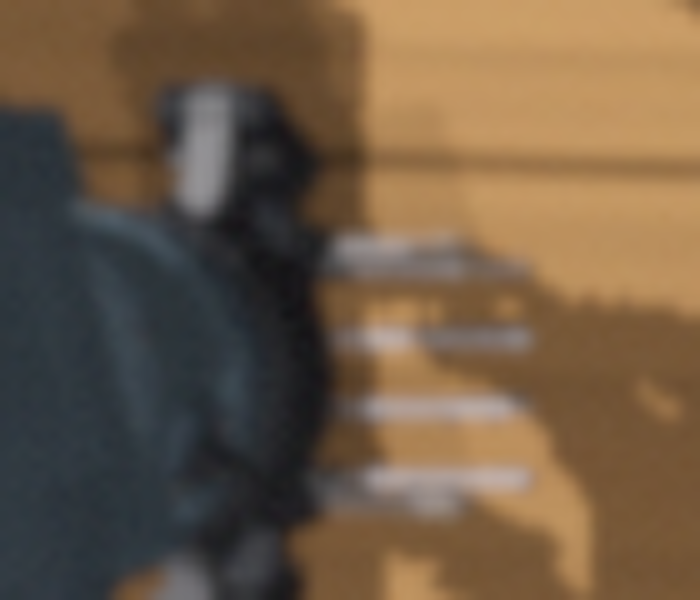

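View pics/s7b.png

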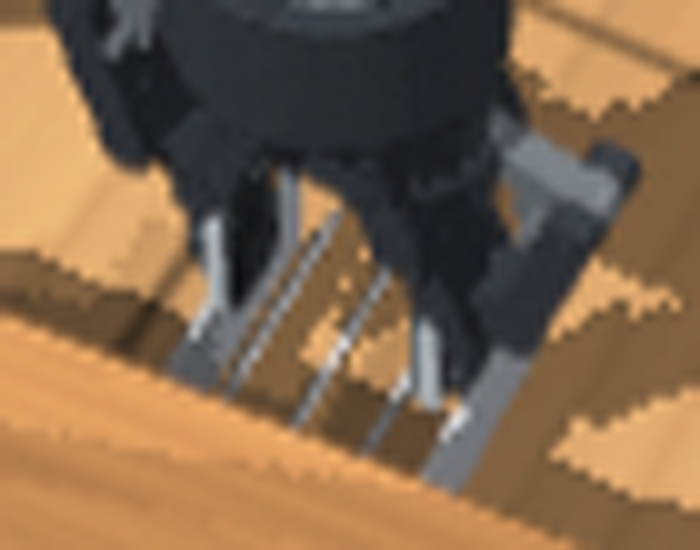

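```bash
python3 -c "
from h import *
g=optics.grab_frame('top')
f=optics.grab_frame('side')
for z in (75,85,95,105):
  for y in (199,237,275): print(y,z,'top',((proj(g,[511,y,z])-[195,195])*10).round(),'side',((proj(f,[511,y,z])-[265,255])*10).round())
print(sensors.get_obs())
"
```

```text
199 75 top [[427. 374.]] side [[419. 104.]]
237 75 top [[270. 369.]] side [[338. 226.]]
275 75 top [[114. 365.]] side [[252. 355.]]
199 85 top [[418. 375.]] side [[419.  79.]]
237 85 top [[260. 370.]] side [[337. 202.]]
275 85 top [[102. 365.]] side [[251. 331.]]
199 95 top [[409. 375.]] side [[419.  54.]]
237 95 top [[249. 370.]] side [[336. 177.]]
275 95 top [[ 90. 366.]] side [[249. 307.]]
199 105 top [[400. 376.]] side [[419.  28.]]
237 105 top [[239. 371.]] side [[336. 152.]]
275 105 top [[ 77. 366.]] side [[248. 282.]]
{'time_s': 6.0167, 'joint_pos': array([ 0.324,  0.486, -0.285,  0.796, -0.003,  1.885]), 'qd': array([ 0.002,  0.002,  0.   ,  0.001, -0.   , -0.   ]), 'joint_torque': array([ -0.001, -47.233,  22.717,  -0.031,  -0.009,  -0.   ]), 'tool_pos': array([511.06 , 237.632,  12.95 ]), 'tool_rot': array([3.14 , 0.016, 0.006]), 'force': array([ 0.187, -1.052,  0.938]), 'moment': array([0.077, 0.033, 0.044]), 'width': 0.5541557171752675}
```

```bash
cat >> h.py <<'E'
def tri(f,a,g,b):
    d1=ray(f,a)[0];d2=ray(g,b)[0];o1=np.array(f["position"]);o2=np.array(g["position"])
    s=np.linalg.lstsq(np.c_[d1,-d2],o2-o1,rcond=None)[0]
    p,q=o1+s[0]*d1,o2+s[1]*d2; return (p+q)/2,np.linalg.norm(p-q)
E
python3 -c "
from h import *
g=optics.grab_frame('top')
f=optics.grab_frame('side')
print('t3/s3', tri(g,[225,212.5],f,[279.5,268]),tri(g,[223.25,251.75],f,[317.5,283.75]))
# joint knuckle check: plates
print('plates t/s', tri(g,np.array([562,279])/4+[100,150],f,np.array([498,90])/4+[170,250]))
print(onz(g,[[225,212.5],[223.25,251.75]],41))
"
```

```text
t3/s3 (array([561.087, 233.798,  72.83 ]), np.float64(5.574097506979462)) (array([464.481, 231.545,  77.565]), np.float64(2.24047552149448))
plates t/s (array([542.822, 203.134,  27.402]), np.float64(0.4331061651107862))
[[559.577 240.255  41.   ]
 [460.96  239.925  41.   ]]
```

Triangulation puts the fingertips about 20 mm higher than the nominal offsets imply, just above the plates, which is why they close over them. I'll raise, open, then go lower in small steps while watching the force.

Emit:
send_rows --rot '[[0, 0, 0], [0, 0, 0], [0, 0, 0], [0, 0, 0], [0, 0, 0], [0, 0, 0], [0, 0, 0], [0, 0, 0], [0, 0, 0], [0, 0, 0], [0, 0, 0], [0, 0, 0]]' --linear '[[0, 0, -1.5], [0, 0, -2.5], [0, 0, -2.5], [0, 0, -2.5], [0, 0, -2.5], [0, 0, -2.5], [0, 0, -2.5], [0, 0, -1.5], [0, 0, -0.5], [0, 0, 0], [0, 0, 0], [0, 0, 0]]' --grip '[-0.1, -0.1, -1, -1, -1, -1, -1, -1, -1, -1, -1, -1]'

```text
time_s: 7.12
tool_pos: [510.1, 237.3, 11.9]
tool_rot: [3.14, 0.016, 0.003]
force: [-0.4, -0.2, 0.5]
width: 1.0
```

Emit:
send_rows --rot '[[0, 0, 0], [0, 0, 0], [0, 0, 0], [0, 0, 0]]' --linear '[[0, 0, 0.3], [0, 0, 0.6], [0, 0, 0.8], [0, 0, 0.8]]' --grip '[-1, -1, -1, -1]'

```text
time_s: 7.45
tool_pos: [509.8, 237.2, 3.5]
tool_rot: [3.139, 0.016, 0.002]
force: [-0.0, 0.1, -0.6]
width: 0.995
```

```bash
python3 -c "
from h import *
f=optics.grab_frame('side');crop(f,240,240,360,330,6,'pics/s8.png')"
```

```text
(no output)
```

View pics/s8.png

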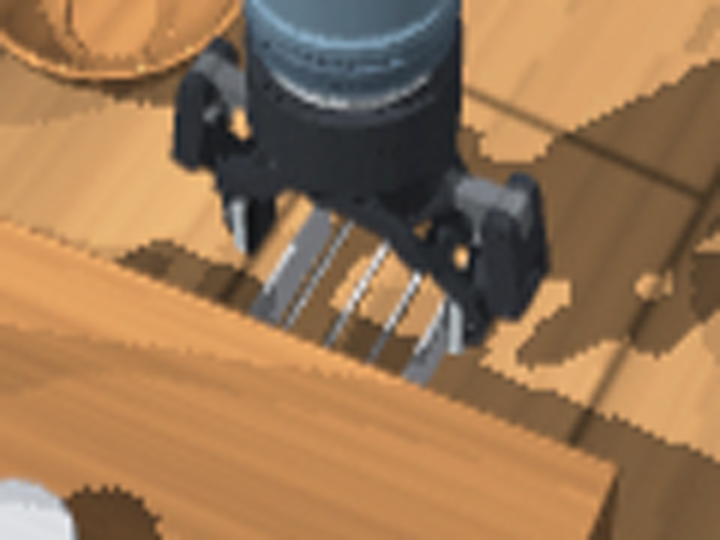

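Emit:
send_rows --rot '[[0, 0, 0], [0, 0, 0], [0, 0, 0], [0, 0, 0]]' --linear '[[0, 0, 0.2], [0, 0, 0.4], [0, 0, 0.5], [0, 0, 0.5]]' --grip '[-1, -1, -1, -1]'

```text
time_s: 7.83
tool_pos: [509.7, 237.1, -1.6]
tool_rot: [3.139, 0.016, 0.002]
force: [-0.7, 0.2, -0.2]
width: 1.001
```

Emit:
send_rows --rot '[[0, 0, 0], [0, 0, 0], [0, 0, 0], [0, 0, 0]]' --linear '[[0, 0, 0], [0, 0, 0], [0, 0, 0], [0, 0, 0]]' --grip '[-0.7, -0.5, -0.4, -0.4]' --newtons 50

```text
time_s: 8.17
tool_pos: [509.7, 237.2, -0.9]
tool_rot: [3.139, 0.016, 0.002]
force: [-1.8, -0.3, 5.0]
width: 0.776
```

Emit:
send_rows --rot '[[0, 0, 0], [0, 0, 0], [0, 0, 0], [0, 0, 0]]' --linear '[[0, 0, 0], [0, 0, 0], [0, 0, 0], [0, 0, 0]]' --grip '[-0.2, 0, 0, 0]' --newtons 40

```text
time_s: 8.5
tool_pos: [509.7, 237.1, -0.8]
tool_rot: [3.139, 0.016, 0.002]
force: [-0.8, -1.4, 2.7]
width: 0.775
```

```bash
python3 -c "
from h import *
f=optics.grab_frame('side');crop(f,240,240,360,330,6,'pics/s9.png')"
```

```text
(no output)
```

View pics/s9.png

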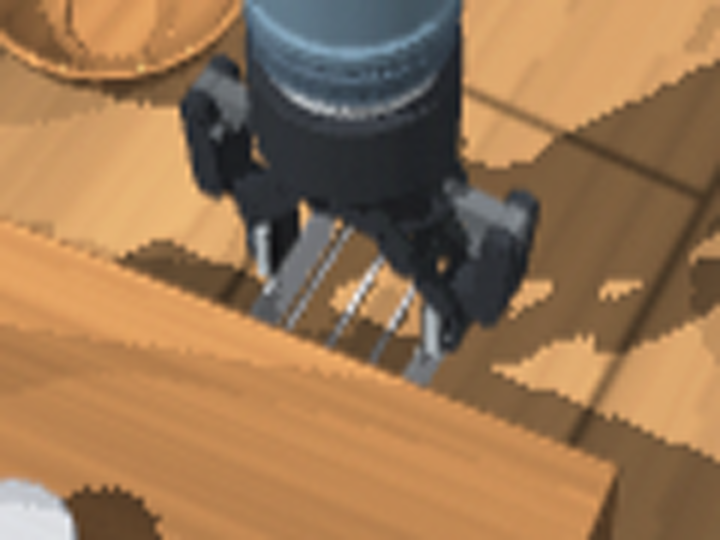

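Width stalls at 0.775, so both pads are on the plates. Drawing the scoop out 11 cm along −y.

Emit:
send_rows --rot '[[0, 0, 0], [0, 0, 0], [0, 0, 0], [0, 0, 0], [0, 0, 0], [0, 0, 0], [0, 0, 0], [0, 0, 0], [0, 0, 0], [0, 0, 0], [0, 0, 0], [0, 0, 0]]' --linear '[[0, 1, 0], [0, 2, 0], [0, 3.5, 0], [0, 5, 0], [0, 6.5, 0], [0, 8, 0], [0, 9.5, 0], [0, 11, 0], [0, 11.5, 0], [0, 11.5, 0], [0, 11.5, 0], [0, 11.5, 0]]' --grip '[0, 0, 0, 0, 0, 0, 0, 0, 0, 0, 0, 0]'

```text
time_s: 9.55
tool_pos: [510.8, 122.3, -0.7]
tool_rot: [3.139, 0.016, 0.002]
force: [0.3, -1.3, -0.9]
width: 0.772
```

```bash
python3 -c "
from h import *
go([0,0,0],Rt(-89))
f=optics.grab_frame('side');crop(f,240,200,400,320,5,'pics/s10.png')
f=optics.grab_frame('top');crop(f,140,150,340,310,4,'pics/t10.png')"
```

```text
t 9.55 pos [510.847 122.289  -0.654] F [ 0.333 -1.316 -0.933] w 0.772
linear cm [-51.21   11.693  -0.108] rot [ 0.002 -0.001 -0.007] deg 0.4
```

View pics/s10.png

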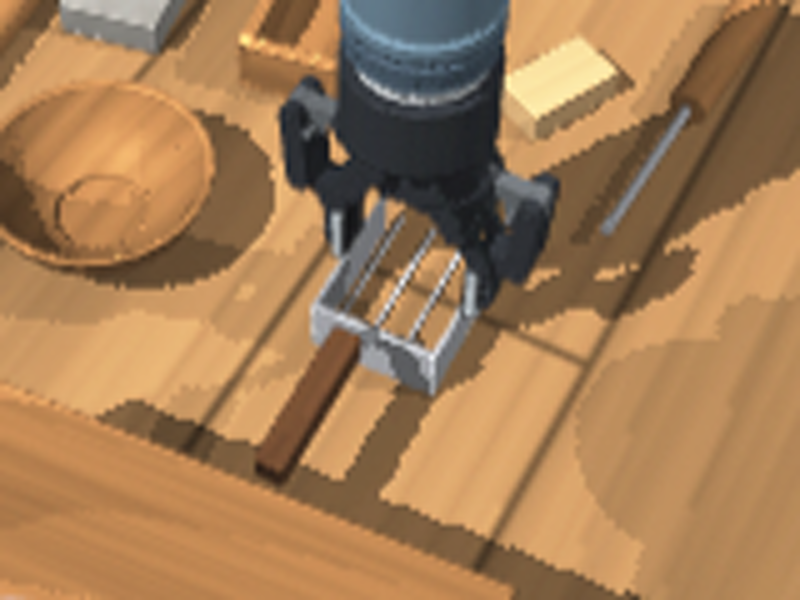

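View pics/t10.png

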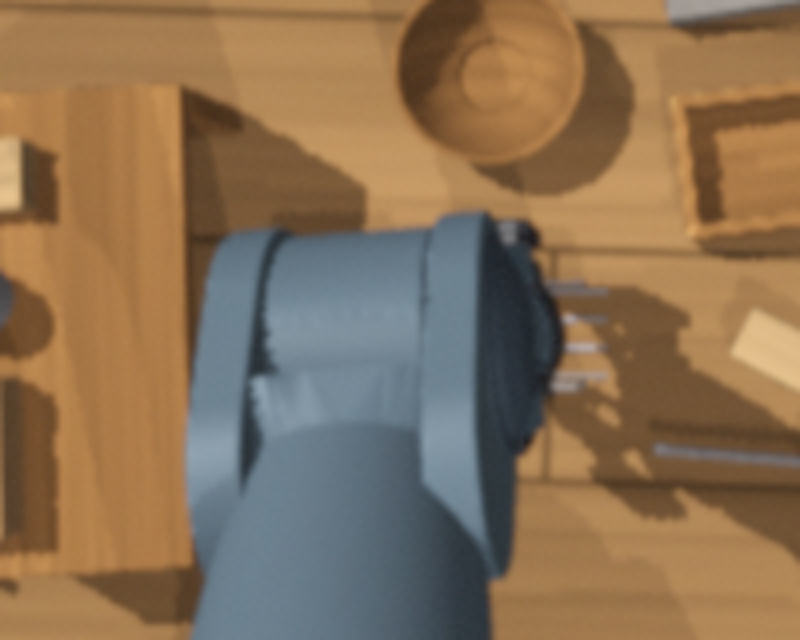

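The handle end at (275,470) is clear of the board edge and the scoop is flat. Opening and rising.

Emit:
send_rows --rot '[[0, 0, 0], [0, 0, 0], [0, 0, 0], [0, 0, 0], [0, 0, 0], [0, 0, 0], [0, 0, 0], [0, 0, 0], [0, 0, 0], [0, 0, 0], [0, 0, 0], [0, 0, 0]]' --linear '[[0, 0, 0], [0, 0, 0], [0, 0, 0], [0, 0, 0], [0, 0, 0], [0, 0, -1], [0, 0, -3], [0, 0, -6], [0, 0, -9], [0, 0, -12], [0, 0, -14], [0, 0, -14]]' --grip '[-0.6, -0.8, -1, -1, -1, -1, -1, -1, -1, -1, -1, -1]'

```text
time_s: 10.65
tool_pos: [514.3, 123.4, 145.2]
tool_rot: [3.14, 0.018, 0.017]
force: [0.8, 0.1, -0.3]
width: 1.001
```

```bash
python3 -c "
from h import *
go([510,226,130],Rt(-89))
f=optics.grab_frame('side');crop(f,240,200,400,320,5,'pics/s11.png')"
```

```text
t 10.65 pos [514.266 123.432 145.225] F [ 0.83   0.114 -0.275] w 1.001
linear cm [ -0.328 -10.263   1.507] rot [ 0.001 -0.011 -0.006] deg 0.7
```

View pics/s11.png

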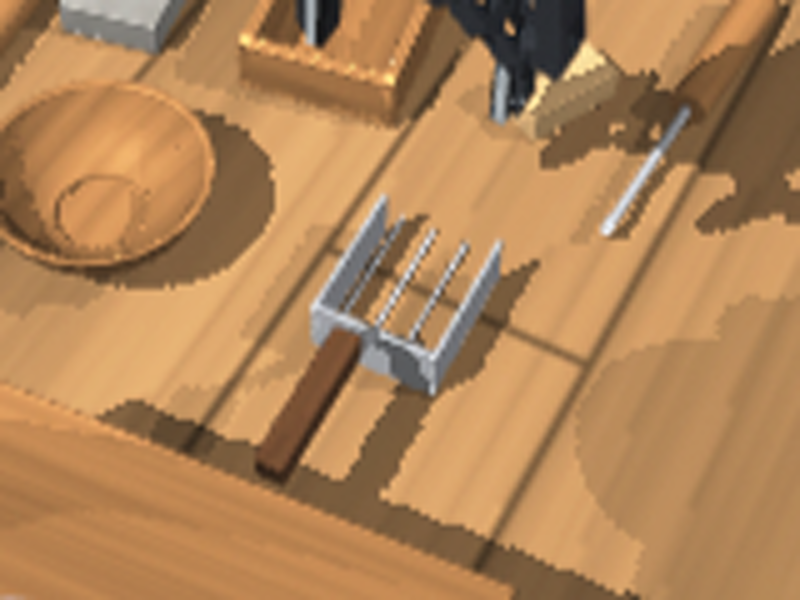

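```bash
python3 -c "
from h import *
f=optics.grab_frame('side')
P=lambda p:np.array(p)/5+[240,200]
print('front',onz(f,P([[385,198],[500,243]]),34),'back',onz(f,P([[315,303],[436,355]]),34))
print('handle end top',onz(f,P([[258,463],[282,470],[270,466]]),71),'handle front',onz(f,P([[350,333]]),71))
print(onz(f,P([[403,218],[434,232],[466,245]]),2))
"
```

```text
front [[540.356  92.442  34.   ]
 [475.793  89.525  34.   ]] back [[539.812 166.86   34.   ]
 [473.627 164.965  34.   ]]
handle end top [[506.947 275.944  71.   ]
 [495.884 273.848  71.   ]
 [501.535 274.679  71.   ]] handle front [[504.321 196.087  71.   ]]
[[536.855  77.379   2.   ]
 [518.209  77.618   2.   ]
 [499.6    77.017   2.   ]]
```

Emit:
send_rows --rot '[[0, 0, 0], [0, 0, 0], [0, 0, 0], [0, 0, 0], [0, 0, 0], [0, 0, 0], [0, 0, 0]]' --linear '[[-0.1, -2, 0], [-0.3, -4.5, 0], [-0.5, -7.5, 0], [-0.7, -10.3, 0.5], [-0.7, -10.3, 1.5], [-0.7, -10.3, 1.5], [-0.7, -10.3, 1.5]]' --grip '[-1, -0.5, -0.3, -0.3, -0.3, -0.3, -0.3]'

```text
time_s: 11.33
tool_pos: [501.7, 225.1, 123.6]
tool_rot: [3.138, 0.018, 0.0]
force: [-0.3, -0.9, 0.5]
width: 0.649
```

```bash
python3 -c "
from h import *
go([506,227,54],Rt(-88))
f=optics.grab_frame('side');crop(f,240,200,400,320,5,'pics/s12.png')
g=optics.grab_frame('top');crop(g,140,150,340,310,4,'pics/t12.png')
for z in (120,110,134,150): print(z,((proj(f,[[506+27,238,z],[506-27,238,z]])-[240,200])*5).round(),((proj(g,[[506+27,216,z],[506-27,216,z]])-[140,150])*4).round())"
```

```text
t 11.33 pos [501.704 225.087 123.588] F [-0.33  -0.905  0.521] w 0.649
linear cm [ 0.431 -0.212  6.958] rot [ 0.004 -0.    -0.024] deg 1.4
120 [[248. 313.]
 [355. 363.]] [[347. 292.]
 [342. 385.]]
110 [[249. 326.]
 [355. 376.]] [[351. 292.]
 [347. 384.]]
134 [[247. 295.]
 [356. 345.]] [[341. 291.]
 [337. 386.]]
150 [[246. 273.]
 [356. 324.]] [[334. 291.]
 [330. 388.]]
```

View pics/s12.png

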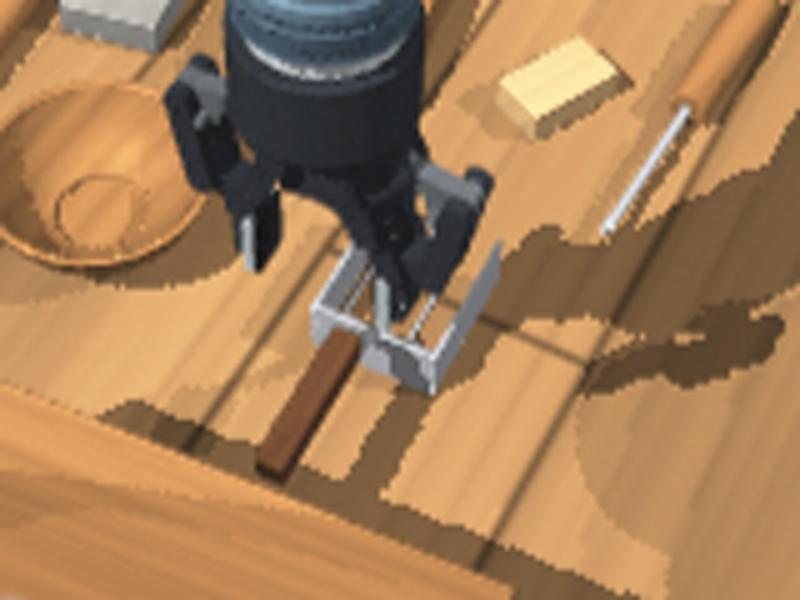

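View pics/t12.png

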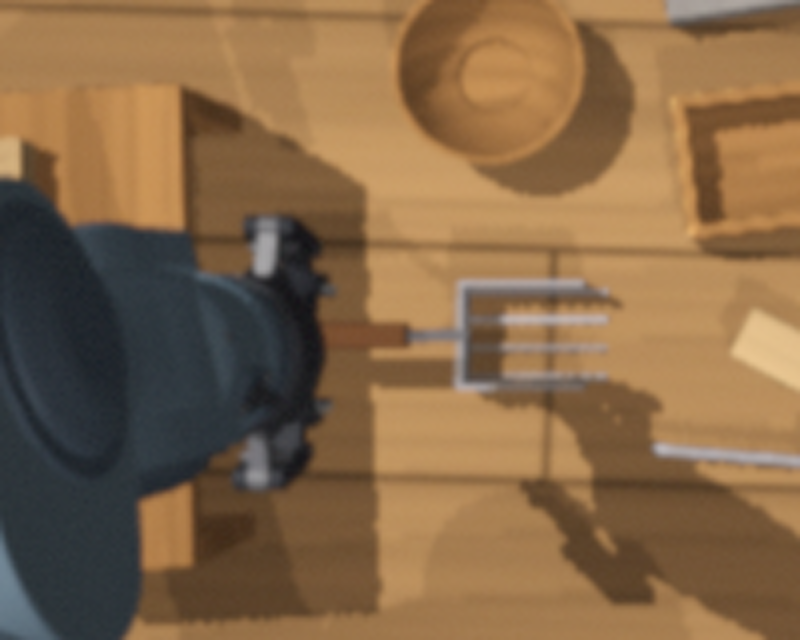

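The fingertips show at about z≈150 with TCP at 124, so they sit roughly 25 mm behind where TCP suggests. The jaws are about 5 mm off the handle in x, at row 347 against 335. I'll correct and descend to TCP z≈30, which clears everything under either reading.

Emit:
send_rows --rot '[[0, 0, -0.02], [0, 0, -0.02], [0, 0, -0.02], [0, 0, -0.02], [0, 0, -0.02], [0, 0, -0.02], [0, 0, -0.02], [0, 0, -0.02]]' --linear '[[0.3, -0.2, 0], [0.5, -0.2, 1.5], [0.5, -0.2, 3.5], [0.5, -0.2, 5.5], [0.5, -0.2, 7.5], [0.5, -0.2, 9.3], [0.5, -0.2, 9.3], [0.5, -0.2, 9.3]]' --grip '[-0.3, -0.3, -0.3, -0.3, -0.3, -0.3, -0.3, -0.3]'

```text
time_s: 12.1
tool_pos: [507.7, 225.8, 31.5]
tool_rot: [3.138, 0.046, 0.001]
force: [-0.2, 0.6, 0.4]
width: 0.649
```

```bash
python3 -c "
from h import *
go([506,227,30],Rt(-88))
f=optics.grab_frame('side');crop(f,240,200,400,320,5,'pics/s13.png')"
```

```text
t 12.1 pos [507.685 225.775  31.531] F [-0.211  0.607  0.354] w 0.649
linear cm [-0.165 -0.128  0.153] rot [ 0.003 -0.001 -0.006] deg 0.4
```

View pics/s13.png

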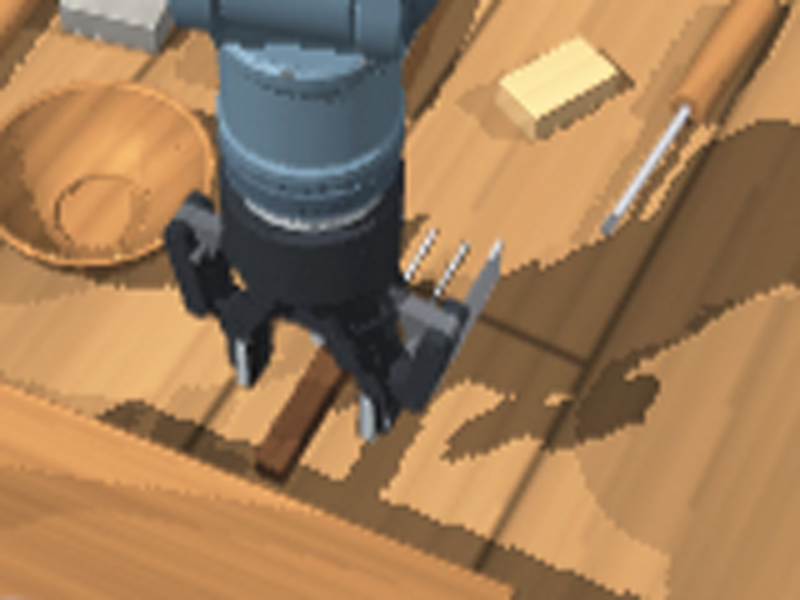

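The handle lies between the fingers, at (310,410) with tips at (245,385) and (372,437). Closing.

Emit:
send_rows --rot '[[0, 0, 0], [0, 0, 0], [0, 0, 0], [0, 0, 0], [0, 0, 0], [0, 0, 0], [0, 0, 0], [0, 0, 0]]' --linear '[[0, 0, 0], [0, 0, 0], [0, 0, 0], [0, 0, 0], [0, 0, 0], [0, 0, 0], [0, 0, 0], [0, 0, 0]]' --grip '[0, 0.3, 0.6, 1, 1, 1, 1, 1]' --newtons 100

```text
time_s: 12.82
tool_pos: [509.8, 226.9, 33.5]
tool_rot: [3.14, 0.047, 0.008]
force: [-0.2, 1.2, 5.1]
width: 0.155
```

```bash
python3 -c "
from h import *
go([506,227,30],Rt(-88))
f=optics.grab_frame('side');crop(f,240,200,400,320,5,'pics/s14.png')"
```

```text
t 12.82 pos [509.788 226.866  33.521] F [-0.211  1.181  5.132] w 0.155
linear cm [-0.38  -0.025  0.35 ] rot [ 0.002 -0.005 -0.005] deg 0.4
```

View pics/s14.png

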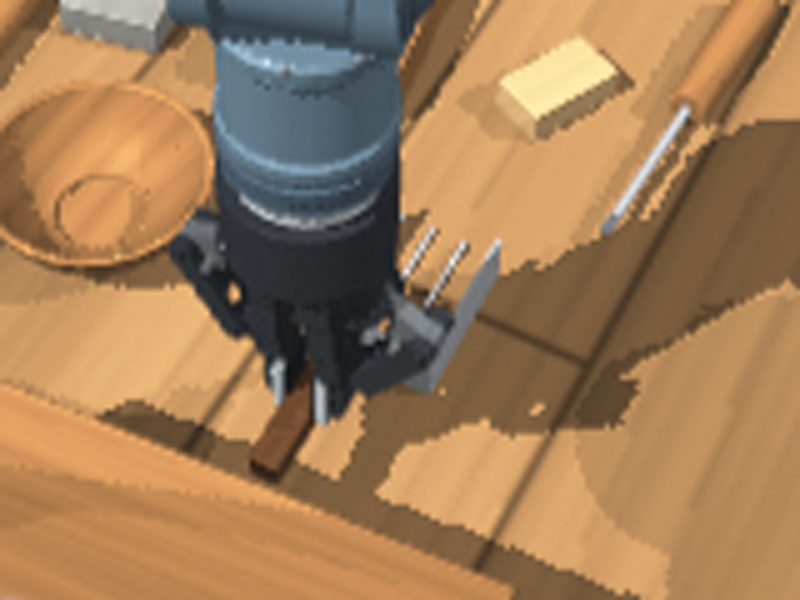

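Emit:
send_rows --rot '[[0, 0, 0], [0, 0, 0], [0, 0, 0], [0, 0, 0], [0, 0, 0], [0, 0, 0]]' --linear '[[0, 0, -1], [0, 0, -3], [0, 0, -5], [0, 0, -7], [0, 0, -7], [0, 0, -7]]' --grip '[1, 1, 1, 1, 1, 1]'

```text
time_s: 13.37
tool_pos: [510.1, 227.2, 104.4]
tool_rot: [3.14, 0.047, 0.011]
force: [-0.5, 0.3, -2.4]
width: 0.155
```

```bash
python3 -c "
from h import *
go([506,227,30],Rt(-88))
f=optics.grab_frame('side');crop(f,240,200,400,320,5,'pics/s15.png')
g=optics.grab_frame('top');crop(g,180,180,320,285,5,'pics/t15.png')"
```

```text
t 13.37 pos [510.119 227.208 104.357] F [-0.479  0.273 -2.403] w 0.155
linear cm [-0.464 -0.     7.433] rot [ 0.001 -0.007 -0.005] deg 0.5
```

View pics/s15.png

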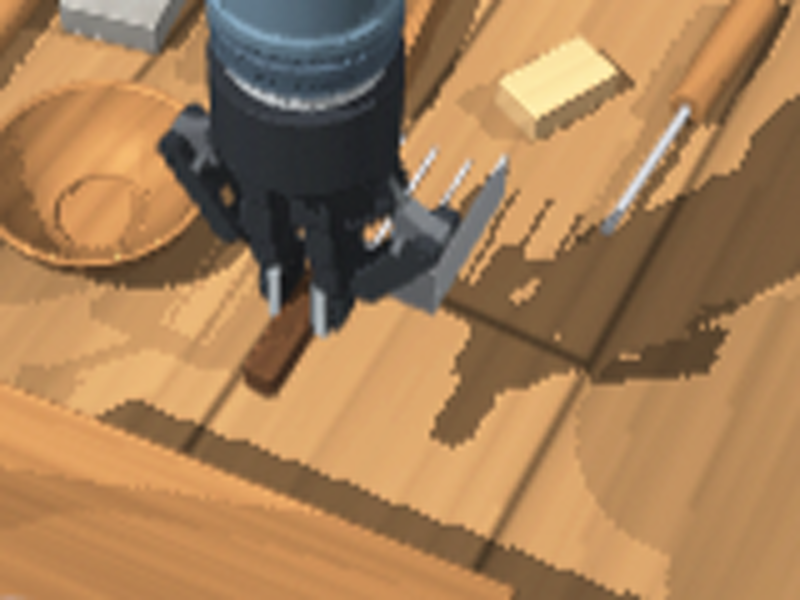

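View pics/t15.png

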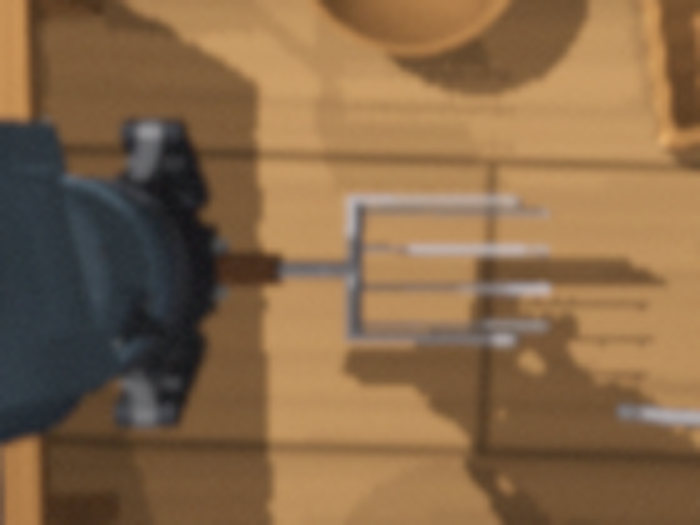

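```bash
python3 -c "
from h import *
g=optics.grab_frame('top');f=optics.grab_frame('side')
P=lambda p:np.array(p)/5+[180,180]
b=onz(g,P([[346,196],[346,342]]),105);fr=onz(g,P([[518,198],[518,345]]),105);n=onz(g,P([[549,213],[549,250],[549,288],[549,325]]),73)
print(b,fr,n)
Q=lambda p:np.array(p)/5+[240,200]
print('side: plate front right top',onz(f,Q([[507,155]]),105),'back right',onz(f,Q([[436,285]]),105),'nose bars',onz(f,Q([[436,150],[471,161]]),73),'handle end top',onz(f,Q([[248,370],[275,380]]),142))
"
```

```text
[[543.408 166.96  105.   ]
 [474.891 163.996 105.   ]] [[544.864  85.705 105.   ]
 [475.823  83.17  105.   ]] [[538.563  73.193  73.   ]
 [520.525  72.552  73.   ]
 [502.051  71.896  73.   ]
 [484.114  71.258  73.   ]]
side: plate front right top [[476.424  90.244 105.   ]] back right [[471.667 174.597 105.   ]] nose bars [[518.626  80.287  73.   ]
 [500.07   78.085  73.   ]] handle end top [[510.039 275.334 142.   ]
 [497.688 274.107 142.   ]]
```

```bash
python3 -c "
from h import *
go([614.3,72.4,104],Rt(-88.3+7.4))
o=sensors.get_obs()
# use relative turn: scoop -88.7 -> -81.25
"
```

```text
t 13.57 pos [508.024 226.542 101.921] F [-0.769  0.591 -1.524] w 0.154
linear cm [10.164 15.725 -0.147] rot [ 0.003 -0.002 -0.129] deg 7.4
```

Emit:
send_rows --rot '[[0, 0, -0.02], [0, 0, -0.04], [0, 0, -0.06], [0, 0, -0.08], [0, 0, -0.1], [0, 0, -0.13], [0, 0, -0.13], [0, 0, -0.13], [0, 0, -0.13], [0, 0, -0.13], [0, 0, -0.13]]' --linear '[[1, 1.5, 0], [3, 4.5, 0], [5, 7.5, 0], [7, 10.5, 0], [8.5, 13, 0], [9.5, 15, 0], [10.2, 15.7, 0], [10.2, 15.7, 0], [10.2, 15.7, 0], [10.2, 15.7, 0], [10.2, 15.7, 0]]' --grip '[1, 1, 1, 1, 1, 1, 1, 1, 1, 1, 1]'

```text
time_s: 14.48
tool_pos: [613.5, 74.1, 102.2]
tool_rot: [3.129, 0.253, 0.001]
force: [0.0, -0.0, -1.0]
width: 0.155
```

```bash
python3 -c "
from h import *
go([614.3,72.4,104],Rt(-80.9))
f=optics.grab_frame('side');crop(f,240,120,400,240,5,'pics/s16.png')
g=optics.grab_frame('top');crop(g,290,150,430,230,5,'pics/t16.png')
go([614.3,72.4,104],Rt(-80.9))"
```

```text
t 14.48 pos [613.532  74.127 102.227] F [ 0.022 -0.02  -0.979] w 0.155
linear cm [ 0.048  0.183 -0.177] rot [ 0.002 -0.     0.003] deg 0.2
t 14.58 pos [613.952  73.901 102.536] F [ 0.331  0.316 -2.238] w 0.153
linear cm [ 0.01   0.154 -0.146] rot [ 0.003 -0.001  0.003] deg 0.2
```

View pics/s16.png

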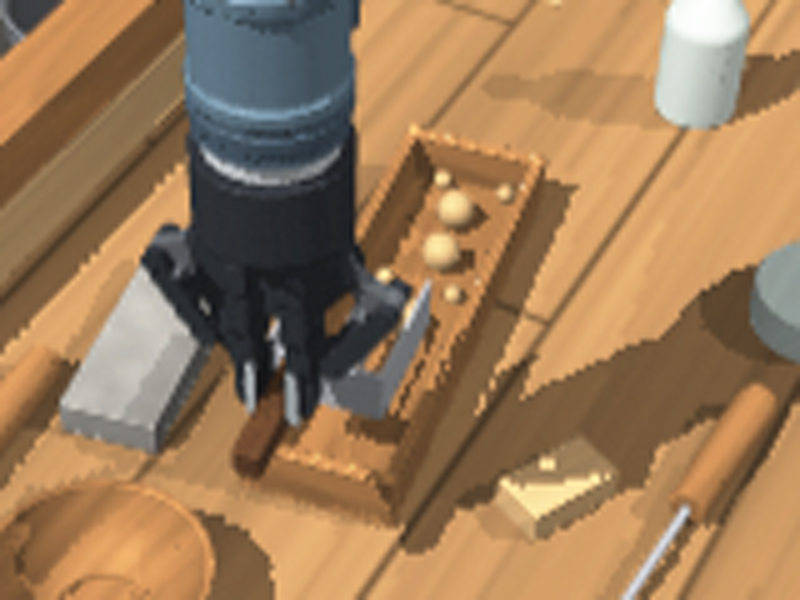

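View pics/t16.png

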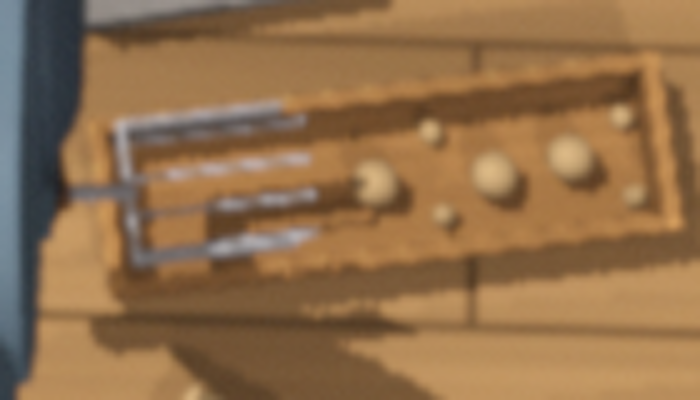

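```bash
python3 -c "
from h import *
g=optics.grab_frame('top')
P=lambda p:np.array(p)/5+[290,150]
c=np.array([641.6,-119.6]); a=np.radians(8.75)
def tr(p):
    d=p[:,:2]-c; return np.c_[d@[np.cos(a),np.sin(a)], d@[-np.sin(a),np.cos(a)]]
print('back',tr(onz(g,P([[114,121],[134,267]]),103)),'front',tr(onz(g,P([[283,102]]),103)))
print('bars',tr(onz(g,P([[305,120],[311,158],[316,194],[319,233]]),71.5)))
print('balls',tr(onz(g,P([[377,183],[496,175],[572,159]]),18)),tr(onz(g,P([[430,131],[445,215],[622,115],[635,194]]),12)))
print('corner',tr(onz(g,P([[92,122],[657,52],[684,228],[112,298]]),36)))
"
```

```text
back [[ 34.9   135.952]
 [-35.762 134.994]] front [[34.142 54.444]]
bars [[ 28.254  41.937]
 [  9.108  41.422]
 [ -8.939  41.272]
 [-28.288  42.293]]
balls [[ -2.367   3.51 ]
 [ -5.802 -58.824]
 [ -2.325 -99.484]] [[  22.04   -28.615]
 [ -22.918  -30.524]
 [  18.11  -130.34 ]
 [ -24.161 -131.259]]
corner [[  45.085  147.117]
 [  45.705 -146.575]
 [ -46.218 -147.422]
 [ -45.91   147.886]]
```

Scoop bars read trough x = ±28 and ±9, so it's centred and aligned. The back plate is at y≈135. I'll go forward 4 mm and down.

Emit:
send_rows --rot '[[0, 0, 0], [0, 0, 0], [0, 0, 0], [0, 0, 0], [0, 0, 0], [0, 0, 0], [0, 0, 0], [0, 0, 0], [0, 0, 0]]' --linear '[[0, 0.4, 0], [0, 0.5, 0.5], [0, 0.5, 1.5], [0, 0.5, 2.5], [0, 0.5, 3.5], [0, 0.5, 4.5], [0, 0.5, 5.2], [0, 0.5, 5.5], [0, 0.5, 5.5]]' --grip '[1, 1, 1, 1, 1, 1, 1, 1, 1]'

```text
time_s: 15.38
tool_pos: [614.0, 68.6, 46.2]
tool_rot: [3.129, 0.253, -0.001]
force: [-0.0, 0.9, -1.6]
width: 0.157
```

```bash
python3 -c "
from h import *
go([613.5,70,39.5],Rt(-80.9))
f=optics.grab_frame('side');crop(f,240,120,400,240,5,'pics/s17.png')
g=optics.grab_frame('top');crop(g,290,150,430,230,5,'pics/t17.png')
print(sensors.get_obs()['force'])"
```

```text
t 15.38 pos [613.959  68.595  46.193] F [-0.013  0.902 -1.554] w 0.157
linear cm [-0.022 -0.148  0.669] rot [0.002 0.001 0.002] deg 0.2
[-0.479 -1.681 -1.572]
```

View pics/t17.png

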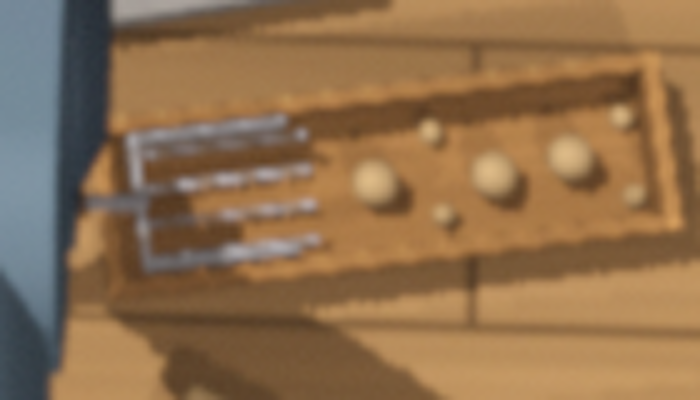

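View pics/s17.png

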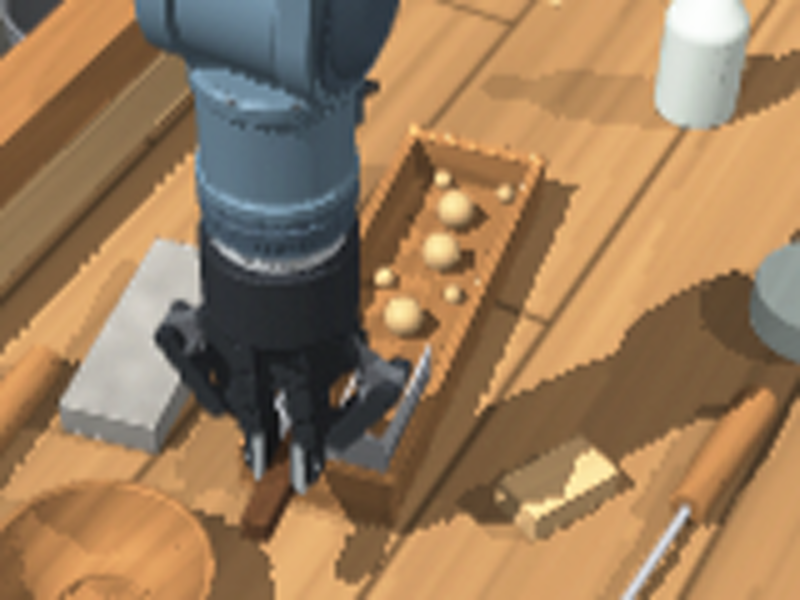

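The basket is inside the walls with no contact force. Lowering to the floor.

Emit:
send_rows --rot '[[0, 0, 0], [0, 0, 0], [0, 0, 0], [0, 0, 0]]' --linear '[[0, 0, 0.3], [0, 0, 0.6], [0, 0, 0.6], [0, 0, 0.6]]' --grip '[1, 1, 1, 1]'

```text
time_s: 15.82
tool_pos: [615.0, 68.6, 41.7]
tool_rot: [3.129, 0.253, 0.003]
force: [0.1, 1.1, -1.1]
width: 0.156
```

```bash
python3 -c "
from h import *
go([613.5,70,39.5],Rt(-80.9))"
```

```text
t 15.82 pos [615.04   68.624  41.658] F [ 0.098  1.067 -1.067] w 0.156
linear cm [-0.13  -0.161  0.215] rot [ 0.003 -0.001  0.002] deg 0.2
```

Emit:
send_rows --rot '[[0, 0, 0], [0, 0, 0], [0, 0, 0], [0, 0, 0]]' --linear '[[-0.1, 0, 0.2], [-0.1, 0, 0.3], [-0.1, 0, 0.3], [-0.1, 0, 0.3]]' --grip '[1, 1, 1, 1]'

```text
time_s: 16.15
tool_pos: [614.9, 68.9, 39.8]
tool_rot: [3.129, 0.253, 0.006]
force: [-0.6, 2.6, 5.3]
width: 0.154
```

Floor contact at about 5 N. Pushing forward along the trough.

Emit:
send_rows --rot '[[0, 0, 0], [0, 0, 0], [0, 0, 0], [0, 0, 0], [0, 0, 0], [0, 0, 0], [0, 0, 0], [0, 0, 0], [0, 0, 0], [0, 0, 0]]' --linear '[[0, 0.6, 0], [0, 1.6, 0], [0, 2.6, 0], [0, 3.6, 0], [0, 4.6, 0], [0, 5.6, 0], [0, 6.6, 0], [0, 7.6, 0], [0, 8, 0], [0, 8, 0]]' --grip '[1, 1, 1, 1, 1, 1, 1, 1, 1, 1]'

```text
time_s: 16.98
tool_pos: [628.1, -12.2, 39.9]
tool_rot: [3.127, 0.25, 0.006]
force: [0.5, -1.6, 0.9]
width: 0.159
```

```bash
python3 -c "
from h import *
go([613.5,70,39.5],Rt(-80.9))
f=optics.grab_frame('side');crop(f,240,120,400,240,5,'pics/s18.png')
g=optics.grab_frame('top');crop(g,290,150,430,230,5,'pics/t18.png')"
```

```text
t 16.98 pos [628.062 -12.231  39.872] F [ 0.515 -1.626  0.905] w 0.159
linear cm [-0.13  -8.35  -0.001] rot [ 0.005 -0.003  0.001] deg 0.3
```

View pics/t18.png

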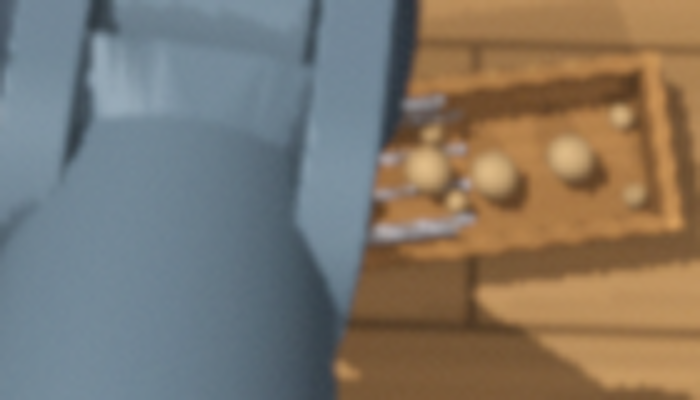

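View pics/s18.png

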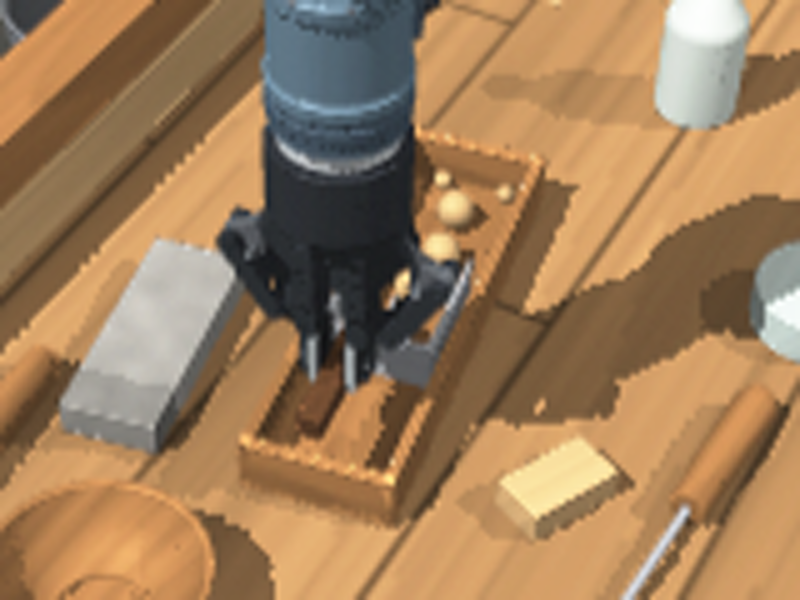

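The first ball (430,170) is in the basket over the middle slot, and the beads at (430,133) and (457,200) are in the outer slots. Continuing.

Emit:
send_rows --rot '[[0, 0, 0], [0, 0, 0], [0, 0, 0], [0, 0, 0], [0, 0, 0], [0, 0, 0], [0, 0, 0], [0, 0, 0], [0, 0, 0], [0, 0, 0]]' --linear '[[0, 0.6, 0], [0, 1.6, 0], [0, 2.6, 0], [0, 3.6, 0], [0, 4.6, 0], [0, 5.6, 0], [0, 6.6, 0], [0, 7.6, 0], [0, 7.8, 0], [0, 7.8, 0]]' --grip '[1, 1, 1, 1, 1, 1, 1, 1, 1, 1]'

```text
time_s: 17.92
tool_pos: [640.5, -90.8, 39.8]
tool_rot: [3.124, 0.249, 0.005]
force: [-0.0, -0.1, 1.0]
width: 0.154
```

```bash
python3 -c "
from h import *
go([613.5,70,39.5],Rt(-80.9))
f=optics.grab_frame('side');crop(f,280,120,400,210,6,'pics/s19.png')
g=optics.grab_frame('top');crop(g,290,150,430,230,5,'pics/t19.png')"
```

```text
t 17.92 pos [640.466 -90.753  39.778] F [-0.004 -0.086  0.951] w 0.154
linear cm [ -0.12  -16.299  -0.094] rot [ 0.007 -0.002  0.   ] deg 0.4
```

View pics/t19.png

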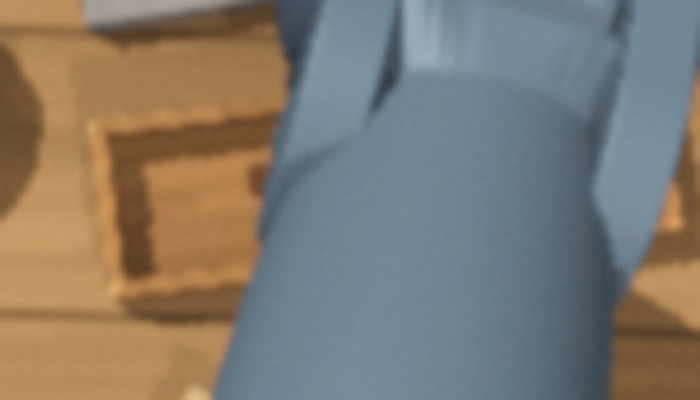

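View pics/s19.png

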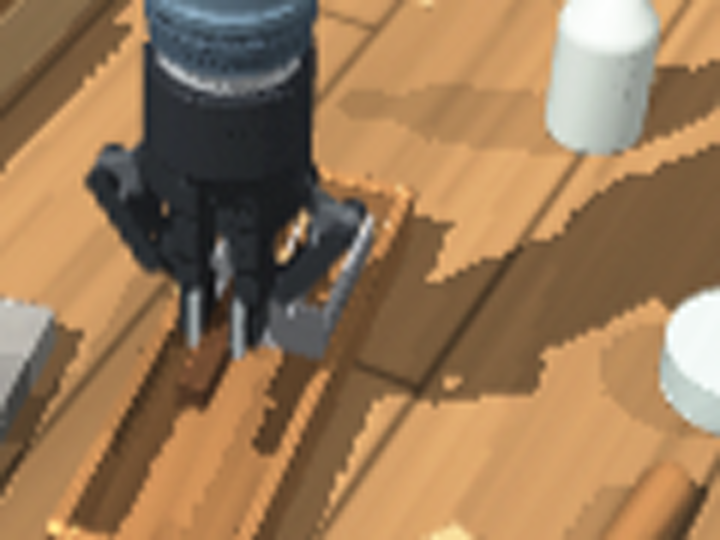

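Emit:
send_rows --rot '[[0, 0, 0], [0, 0, 0], [0, 0, 0], [0, 0, 0], [0, 0, 0], [0, 0, 0]]' --linear '[[0, 0.3, 0], [0, 0.6, 0], [0, 0.9, 0], [0, 1.1, 0], [0, 1.1, 0], [0, 1.1, 0]]' --grip '[1, 1, 1, 1, 1, 1]'

```text
time_s: 18.52
tool_pos: [641.6, -96.6, 40.3]
tool_rot: [3.131, 0.254, 0.005]
force: [-1.4, 11.9, 8.9]
width: 0.156
```

Contact at about 12 N, 10 mm short of the wall. It's probably the corner bead against an outer bar end. I'll back off, shift 3 mm sideways and try again.

Emit:
send_rows --rot '[[0, 0, 0], [0, 0, 0], [0, 0, 0], [0, 0, 0], [0, 0, 0], [0, 0, 0], [0, 0, 0], [0, 0, 0]]' --linear '[[0, -0.5, 0], [0, -0.5, 0], [-0.3, -0.5, 0], [-0.3, -0.2, 0], [-0.3, 0.2, 0], [-0.3, 0.5, 0], [-0.3, 0.7, 0], [-0.3, 0.7, 0]]' --grip '[1, 1, 1, 1, 1, 1, 1, 1]'

```text
time_s: 19.18
tool_pos: [639.7, -104.4, 40.3]
tool_rot: [-3.131, -0.253, -0.005]
force: [-0.0, 3.3, 3.9]
width: 0.154
```

The nose is now at the end wall with low force. Tilting nose-up about the grip so the balls roll to the back.

Emit:
send_rows --rot '[[-0.03, 0, 0], [-0.06, 0, 0], [-0.1, 0, 0], [-0.14, 0, 0], [-0.18, 0, 0], [-0.22, 0, 0], [-0.26, 0, 0], [-0.3, 0, 0], [-0.3, 0, 0], [-0.3, 0, 0]]' --linear '[[0, -0.1, 0], [0.1, -0.2, 0], [0.2, -0.3, 0], [0.3, -0.4, 0], [0.3, -0.4, 0], [0.3, -0.4, 0], [0.3, -0.4, 0], [0.3, -0.4, 0], [0.3, -0.4, 0], [0.3, -0.4, 0]]' --grip '[1, 1, 1, 1, 1, 1, 1, 1, 1, 1]'

```text
time_s: 20.02
tool_pos: [641.0, -100.0, 39.2]
tool_rot: [2.834, 0.229, 0.035]
force: [-0.6, 0.4, -0.9]
width: 0.155
```

```bash
python3 -c "
from h import *
go([640,-100,90],Rt(-80.9,17))
f=optics.grab_frame('side');crop(f,280,100,400,200,6,'pics/s20.png')
g=optics.grab_frame('top');crop(g,290,150,450,230,5,'pics/t20.png')"
```

```text
t 20.02 pos [ 640.955 -100.035   39.156] F [-0.613  0.426 -0.851] w 0.155
linear cm [-0.091  1.481 -4.864] rot [ 0.003 -0.001  0.002] deg 0.2
```

View pics/t20.png

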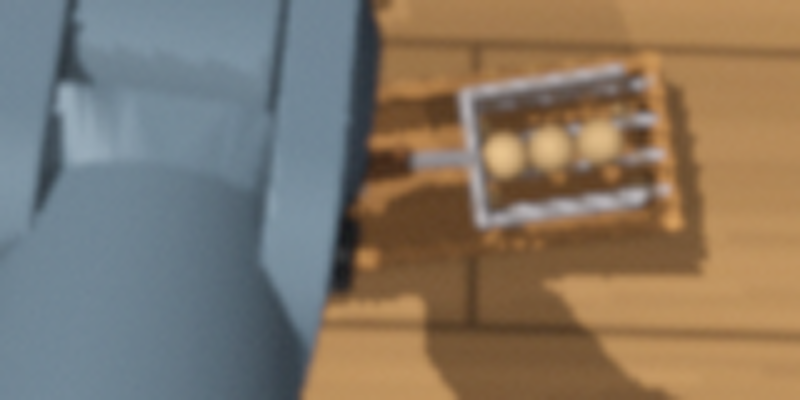

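View pics/s20.png

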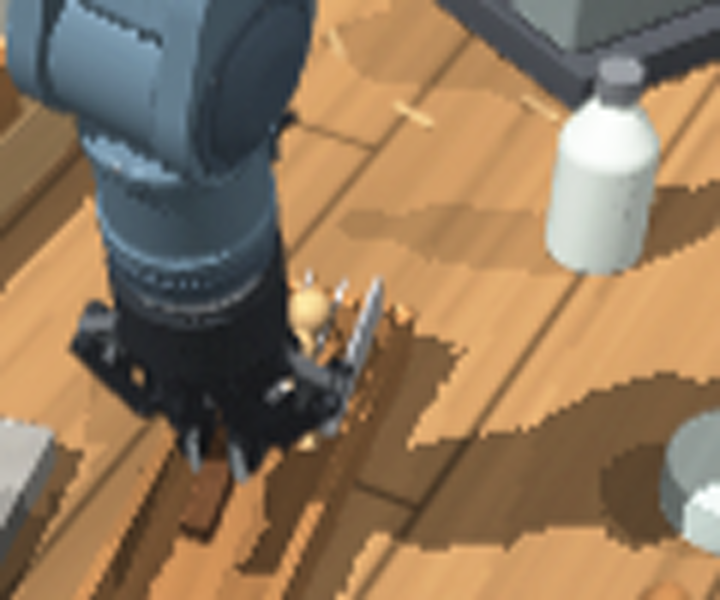

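All three large balls are in the middle slot at (505,155), (550,147) and (600,140). Lifting straight up.

Emit:
send_rows --rot '[[0, 0, 0], [0, 0, 0], [0, 0, 0], [0, 0, 0], [0, 0, 0], [0, 0, 0], [0, 0, 0], [0, 0, 0], [0, 0, 0], [0, 0, 0]]' --linear '[[0, 0.2, -0.5], [0, 0.4, -1.3], [0, 0.7, -2.3], [0, 1, -3.3], [0, 1.3, -4.3], [0, 1.6, -5.3], [0, 2, -6.5], [0, 2.1, -7], [0, 2.1, -7], [0, 2.1, -7]]' --grip '[1, 1, 1, 1, 1, 1, 1, 1, 1, 1]'

```text
time_s: 20.95
tool_pos: [641.9, -100.1, 113.5]
tool_rot: [2.834, 0.227, 0.039]
force: [0.1, -0.3, -2.3]
width: 0.153
```

```bash
python3 -c "
from h import *
go([640,-100,110],Rt(-80.9,17))
f=optics.grab_frame('side');crop(f,280,100,400,200,6,'pics/s21.png')
g=optics.grab_frame('top');crop(g,330,140,450,230,6,'pics/t21.png')"
```

```text
t 20.95 pos [ 641.874 -100.076  113.524] F [ 0.057 -0.296 -2.276] w 0.153
linear cm [-0.185 -0.14   0.325] rot [ 0.003 -0.004  0.001] deg 0.3
```

View pics/t21.png

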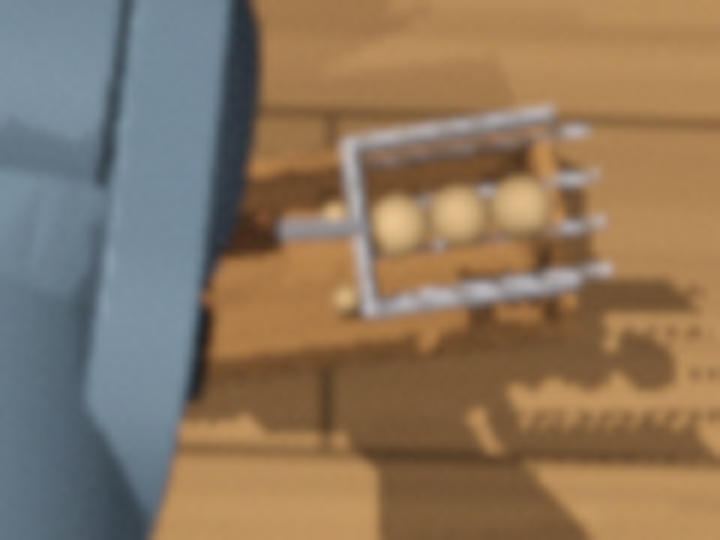

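View pics/s21.png

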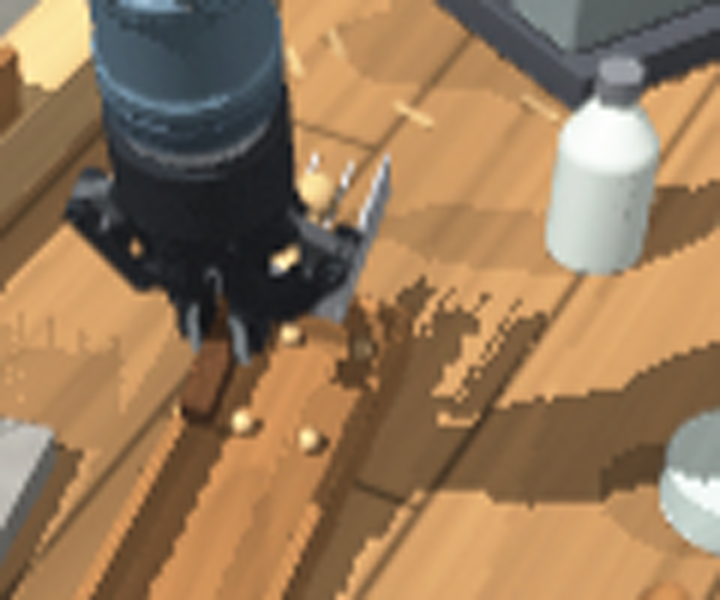

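Four beads lie in the trough, at (243,422), (310,438), (290,335) and (360,348) in the side view, and three large balls are in the scoop. Next is the carry to the dish.

```bash
python3 -c "
from h import *
o=sensors.get_obs(); Rc=R.from_rotvec(o['tool_rot']); p0=o['tool_pos']; p1=np.array([545,123,170.])
y0,y1=-80.9,12.
for k in range(1,25):
    s=k/24; s2=s*s*(3-2*s)
    y=y0+(y1-y0)*s2; p=p0+(p1-p0)*s2
    print(k,Rc.inv().apply(p-p0)/10,(Rc.inv()*Rt(y,17)).as_rotvec())
" | awk '{print}' | sed 's/  */ /g' | awk 'NR%2==0 || NR<13'

```

```text
1 [-0.03 -0.105 -0.063] [ 0.002 0.001 -0.007]
2 [-0.116 -0.409 -0.245] [ 0.002 0.008 -0.029]
3 [-0.253 -0.894 -0.536] [ 0.002 0.019 -0.065]
4 [-0.437 -1.541 -0.923] [ 0.002 0.034 -0.114]
5 [-0.661 -2.332 -1.397] [ 0.002 0.052 -0.172]
6 [-0.921 -3.25 -1.947] [ 0.002 0.073 -0.241]
7 [-1.212 -4.276 -2.562] [ 0.002 0.096 -0.317]
8 [-1.529 -5.392 -3.231] [ 0.003 0.122 -0.401]
9 [-1.866 -6.581 -3.944] [ 0.003 0.149 -0.489]
10 [-2.218 -7.824 -4.688] [ 0.003 0.178 -0.582]
11 [-2.581 -9.103 -5.455] [ 0.003 0.207 -0.677]
12 [ -2.949 -10.4 -6.232] [ 0.003 0.237 -0.774]
14 [ -3.679 -12.976 -7.775] [ 0.003 0.296 -0.966]
16 [ -4.368 -15.407 -9.232] [ 0.003 0.351 -1.147]
18 [ -4.976 -17.55 -10.516] [ 0.003 0.4 -1.306]
20 [ -5.46 -19.259 -11.54 ] [ 0.003 0.439 -1.434]
22 [ -5.781 -20.39 -12.218] [ 0.003 0.465 -1.518]
24 [ -5.897 -20.799 -12.464] [ 0.003 0.475 -1.549]
```

Emit:
send_rows --rot '[[0, 0, -0.01], [0, 0.01, -0.03], [0, 0.02, -0.065], [0, 0.034, -0.115], [0, 0.052, -0.17], [0, 0.073, -0.24], [0, 0.096, -0.32], [0, 0.122, -0.4], [0, 0.15, -0.49], [0, 0.178, -0.58], [0, 0.207, -0.677], [0, 0.237, -0.774]]' --linear '[[0, -0.1, -0.1], [-0.1, -0.4, -0.2], [-0.2, -0.9, -0.5], [-0.4, -1.5, -0.9], [-0.7, -2.3, -1.4], [-0.9, -3.2, -1.9], [-1.2, -4.3, -2.6], [-1.5, -5.4, -3.2], [-1.9, -6.6, -3.9], [-2.2, -7.8, -4.7], [-2.6, -9.1, -5.5], [-2.9, -10.4, -6.2]]' --grip '[1, 1, 1, 1, 1, 1, 1, 1, 1, 1, 1, 1]'

```text
time_s: 22.05
tool_pos: [592.2, 12.4, 140.5]
tool_rot: [2.535, 1.347, 0.2]
force: [0.0, 0.5, -1.9]
width: 0.155
```

```bash
python3 -c "
from h import *
o=sensors.get_obs(); Rc=R.from_rotvec(o['tool_rot']); p0=o['tool_pos']; p1=np.array([545,123,170.])
print(o['tool_pos'],o['joint_pos'])
y0,y1=-80.9,12.
S=(Rt(0,0).inv()*Rc)
X=Rc.apply([0,1,0]); yc=np.degrees(np.arctan2(X[1],X[0])); print(yc)
for k in range(1,13):
    s=k/12; s2=s*(2-s) 
    y=yc+(y1-yc)*s2; p=p0+(p1-p0)*s2
    print(k,Rc.inv().apply(p-p0)/10,(Rc.inv()*Rt(y,17)).as_rotvec())
"

```

```text
[592.151  12.376 140.48 ] [ 0.009  0.238 -0.344  0.741 -0.169  0.582]
-34.03008253692007
1 [ 1.041 -1.403 -0.927] [ 0.002  0.039 -0.123]
2 [ 1.992 -2.684 -1.773] [ 0.002  0.074 -0.235]
3 [ 2.852 -3.843 -2.539] [ 0.002  0.105 -0.336]
4 [ 3.622 -4.879 -3.225] [ 0.002  0.133 -0.427]
5 [ 4.301 -5.794 -3.829] [ 0.001  0.157 -0.507]
6 [ 4.889 -6.587 -4.353] [ 0.001  0.178 -0.576]
7 [ 5.387 -7.258 -4.796] [ 0.001  0.196 -0.635]
8 [ 5.795 -7.807 -5.159] [ 0.001  0.211 -0.683]
9 [ 6.111 -8.234 -5.441] [ 0.001  0.223 -0.72 ]
10 [ 6.338 -8.539 -5.643] [ 0.001  0.231 -0.747]
11 [ 6.474 -8.722 -5.764] [ 0.001  0.236 -0.763]
12 [ 6.519 -8.783 -5.804] [ 0.001  0.237 -0.768]
```

Emit:
send_rows --rot '[[0, 0.03, -0.09], [0, 0.06, -0.18], [0, 0.09, -0.28], [0, 0.115, -0.37], [0, 0.14, -0.45], [0, 0.165, -0.53], [0, 0.187, -0.6], [0, 0.205, -0.66], [0, 0.22, -0.71], [0, 0.23, -0.745], [0, 0.237, -0.768], [0, 0.237, -0.768]]' --linear '[[0.8, -1.1, -0.7], [1.6, -2.1, -1.4], [2.4, -3.2, -2.1], [3.1, -4.2, -2.8], [3.8, -5.1, -3.4], [4.5, -6, -4], [5.1, -6.8, -4.5], [5.6, -7.5, -5], [6, -8.1, -5.4], [6.3, -8.5, -5.6], [6.5, -8.8, -5.8], [6.5, -8.8, -5.8]]' --grip '[1, 1, 1, 1, 1, 1, 1, 1, 1, 1, 1, 1]'

```text
time_s: 23.05
tool_pos: [543.8, 123.2, 169.6]
tool_rot: [1.845, 2.282, 0.34]
force: [-0.3, 0.0, -1.6]
width: 0.155
```

```bash
python3 -c "
from h import *
go([545,123,170],Rt(12,17))
f=optics.grab_frame('side');crop(f,200,120,360,240,5,'pics/s22.png')
g=optics.grab_frame('top');crop(g,200,100,360,220,5,'pics/t22.png')
go([545,123,170],Rt(12,17))"
```

```text
t 23.05 pos [543.824 123.176 169.553] F [-0.277  0.034 -1.631] w 0.155
linear cm [-0.042  0.12  -0.01 ] rot [0.    0.001 0.001] deg 0.1
t 23.15 pos [544.399 122.752 169.597] F [-0.225  0.248 -1.641] w 0.152
linear cm [ 0.012  0.073 -0.02 ] rot [ 0.     0.001 -0.   ] deg 0.1
```

View pics/t22.png

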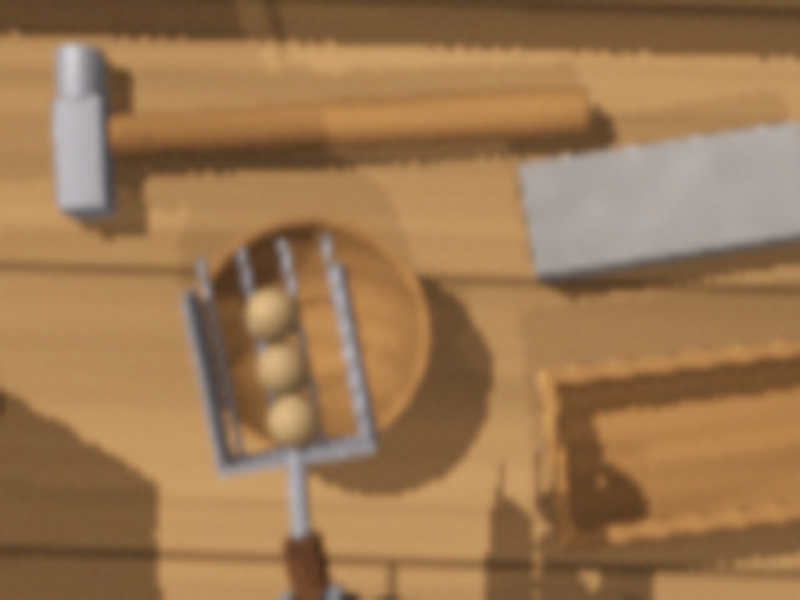

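View pics/s22.png

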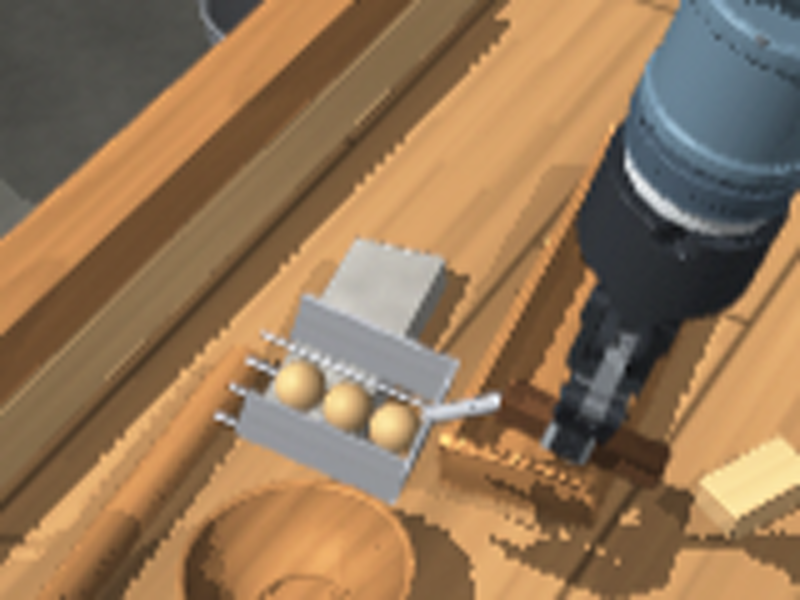

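```bash
python3 -c "
from h import *
g=optics.grab_frame('top');f=optics.grab_frame('side')
P=lambda p:np.array(p)/5+[200,100]
print('nose bars',onz(g,P([[200,262],[242,250],[283,241],[325,236]]),185))
print('back top corners z', onz(g,P([[220,472],[376,447]]),184))
Q=lambda p:np.array(p)/5+[200,120]
print('side nose',onz(f,Q([[217,415],[232,388],[247,361],[265,335]]),185))
print('dish side',onz(f,Q([[298,540]]),45))
"
```

```text
nose bars [[687.238 179.008 185.   ]
 [693.115 160.915 185.   ]
 [697.658 143.18  185.   ]
 [700.446 124.917 185.   ]]
back top corners z [[595.515 166.405 184.   ]
 [608.46   99.178 184.   ]]
side nose [[684.46  185.985 185.   ]
 [688.311 168.573 185.   ]
 [692.261 150.713 185.   ]
 [694.693 132.253 185.   ]]
dish side [[685.258 139.019  45.   ]]
```

```bash
cat >> h.py <<'E'
def tcp_from_nose(N,yaw,pitch):
    ph=np.radians(-pitch); a,c=-155,31.5
    x=a*np.cos(ph)+c*np.sin(ph); z=c*np.cos(ph)-a*np.sin(ph); y=np.radians(yaw)
    d=np.array([np.cos(y),np.sin(y),0])
    return np.array(N)+x*d+np.array([0,0,z])
def path(pts):
    o=sensors.get_obs(); Rc=R.from_rotvec(o['tool_rot']); p0=o['tool_pos']; print(o['time_s'],p0)
    for p,q in pts: print((Rc.inv().apply(p-p0)/10).round(2),(Rc.inv()*q).as_rotvec().round(3), np.round(p))
E
python3 -c "
from h import *
C=np.array([674.5,151.5,0]); d=np.array([np.cos(np.radians(12)),np.sin(np.radians(12)),0])
pts=[]
for s in (0.33,0.67,1):
    N=C+d*(18+(-8-18)*s)+[0,0,185+(88-185)*s]; pts.append((tcp_from_nose(N,12,17-9*s),Rt(12,17-9*s)))
path(pts)"
```

```text
23.25 [544.628 122.686 169.668]
[ 0.12 -2.18  1.81] [ 0.052  0.001 -0.   ] [529. 121. 146.]
[ 0.12 -3.76  3.89] [ 0.106  0.001 -0.   ] [520. 119. 121.]
[ 0.12 -5.25  5.93] [ 0.158  0.001 -0.   ] [512. 117.  98.]
```

Emit:
send_rows --rot '[[0.02, 0, 0], [0.04, 0, 0], [0.06, 0, 0], [0.08, 0, 0], [0.1, 0, 0], [0.12, 0, 0], [0.14, 0, 0], [0.158, 0, 0], [0.158, 0, 0], [0.158, 0, 0]]' --linear '[[0.1, -0.6, 0.6], [0.1, -1.2, 1.2], [0.1, -2, 2], [0.1, -2.7, 2.8], [0.1, -3.4, 3.6], [0.1, -4.1, 4.4], [0.1, -4.8, 5.3], [0.1, -5.2, 5.9], [0.1, -5.2, 5.9], [0.1, -5.2, 5.9]]' --grip '[1, 1, 1, 1, 1, 1, 1, 1, 1, 1]'

```text
time_s: 24.08
tool_pos: [512.6, 116.9, 97.4]
tool_rot: [1.92, 2.369, 0.163]
force: [-0.5, -0.6, -1.6]
width: 0.149
```

```bash
python3 -c "
from h import *
f=optics.grab_frame('side');crop(f,200,120,360,240,5,'pics/s23.png')
g=optics.grab_frame('top');crop(g,200,100,360,220,5,'pics/t23.png')
C=np.array([674.5,151.5,0]); d=np.array([np.cos(np.radians(12)),np.sin(np.radians(12)),0])
pts=[]
for k in range(1,22):
    s=k/21
    N=C+d*(-8+(-20+8)*s)+[0,0,88+(56-88)*min(1,1.5*s)]; pi=8-43*s; pts.append((tcp_from_nose(N,12,pi),Rt(12,pi)))
path(pts)"
```

```text
24.1833 [513.358 116.956  98.457]
[ 0.03 -0.08 -0.27] [ 0.037  0.001 -0.001] [512. 117. 101.]
[ 0.03 -0.03 -0.59] [ 0.072  0.001 -0.001] [512. 117. 104.]
[ 0.03  0.04 -0.92] [ 0.108  0.001 -0.001] [512. 117. 108.]
[ 0.03  0.14 -1.23] [ 0.144  0.001 -0.001] [513. 117. 111.]
[ 0.03  0.25 -1.54] [ 0.179  0.001 -0.001] [514. 117. 114.]
[ 0.03  0.38 -1.85] [ 0.215  0.001 -0.001] [514. 117. 117.]
[ 0.03  0.53 -2.14] [ 0.251  0.001 -0.001] [515. 118. 120.]
[ 0.03  0.69 -2.43] [ 0.287  0.001 -0.001] [517. 118. 123.]
[ 0.03  0.88 -2.7 ] [ 0.322  0.001 -0.001] [518. 118. 126.]
[ 0.03  1.08 -2.97] [ 0.358  0.001 -0.001] [520. 119. 129.]
[ 0.03  1.3  -3.23] [ 0.394  0.001 -0.001] [521. 119. 132.]
[ 0.03  1.54 -3.47] [ 0.43   0.001 -0.001] [523. 119. 135.]
[ 0.03  1.79 -3.7 ] [ 0.465  0.001 -0.001] [526. 120. 138.]
[ 0.03  2.06 -3.92] [ 0.501  0.001 -0.001] [528. 120. 140.]
[ 0.02  2.37 -4.36] [ 0.537  0.001 -0.001] [530. 121. 145.]
[ 0.02  2.71 -4.78] [ 0.573  0.001 -0.001] [533. 121. 150.]
[ 0.02  3.05 -5.18] [ 0.608  0.001 -0.001] [536. 122. 154.]
[ 0.02  3.41 -5.57] [ 0.644  0.001 -0.001] [539. 123. 158.]
[ 0.02  3.78 -5.95] [ 0.68   0.001 -0.001] [542. 123. 163.]
[ 0.02  4.17 -6.31] [ 0.716  0.001 -0.001] [545. 124. 167.]
[ 0.02  4.57 -6.65] [ 0.751  0.001 -0.001] [548. 125. 171.]
```

View pics/t23.png

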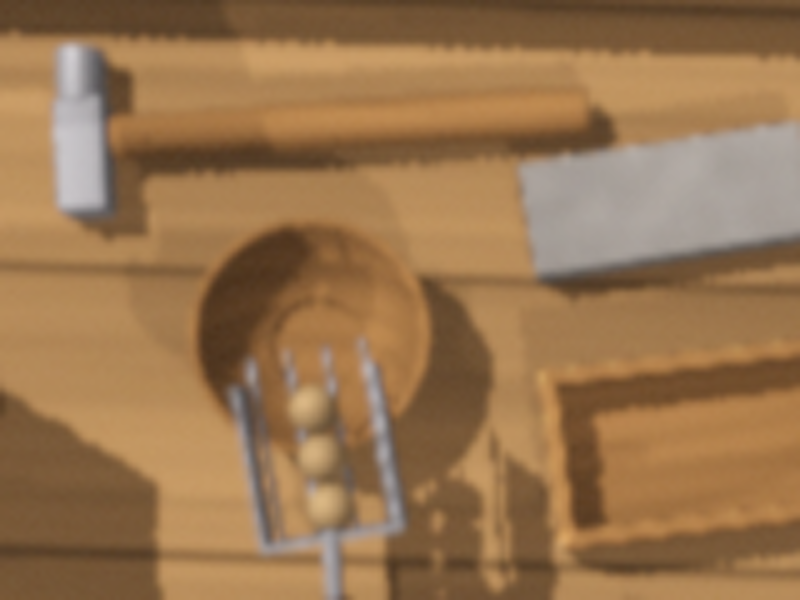

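View pics/s23.png

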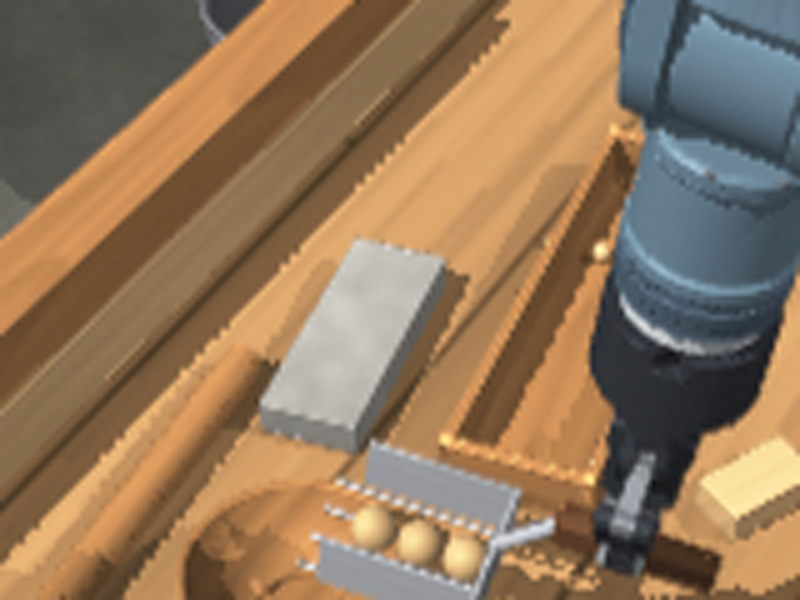

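The nose sits over the dish, at (306,352) against dish centre (314,335), with the balls at the back. Pitching down slowly about the nose.

Emit:
send_rows --rot '[[0.037, 0, 0], [0.072, 0, 0], [0.108, 0, 0], [0.144, 0, 0], [0.18, 0, 0], [0.215, 0, 0], [0.25, 0, 0], [0.287, 0, 0], [0.322, 0, 0], [0.358, 0, 0], [0.394, 0, 0], [0.43, 0, 0]]' --linear '[[0, 0.1, -0.3], [0, 0.2, -0.6], [0, 0.4, -0.9], [0, 0.6, -1.2], [0, 0.7, -1.5], [0, 0.9, -1.8], [0, 1, -2.1], [0, 1.2, -2.4], [0, 1.4, -2.7], [0, 1.6, -3], [0, 1.8, -3.2], [0, 2, -3.5]]' --grip '[1, 1, 1, 1, 1, 1, 1, 1, 1, 1, 1, 1]'

```text
time_s: 25.18
tool_pos: [529.1, 120.3, 136.8]
tool_rot: [-1.853, -2.286, 0.333]
force: [0.7, -0.8, -2.1]
width: 0.153
```

```bash
python3 -c "
from h import *
g=optics.grab_frame('top');crop(g,200,100,360,220,5,'pics/t24.png')
C=np.array([674.5,151.5,0]); d=np.array([np.cos(np.radians(12)),np.sin(np.radians(12)),0])
pts=[]
for k in range(13,22):
    s=k/21
    N=C+d*(-3+(-20+8)*s)+[0,0,56]; pi=8-43*s; pts.append((tcp_from_nose(N,12,pi),Rt(12,pi)))
path(pts)"
```

```text
25.2333 [529.721 120.344 136.194]
[0.04 0.1  0.06] [ 0.035  0.001 -0.001] [530. 121. 135.]
[ 0.04  0.19 -0.47] [ 0.07   0.001 -0.001] [533. 121. 140.]
[ 0.04  0.3  -1.  ] [ 0.106  0.001 -0.001] [535. 122. 145.]
[ 0.04  0.42 -1.52] [ 0.142  0.001 -0.001] [538. 122. 150.]
[ 0.04  0.57 -2.03] [ 0.178  0.001 -0.001] [541. 123. 154.]
[ 0.04  0.73 -2.54] [ 0.213  0.001 -0.001] [544. 124. 158.]
[ 0.04  0.91 -3.03] [ 0.249  0.001 -0.001] [547. 124. 163.]
[ 0.04  1.11 -3.52] [ 0.285  0.001 -0.001] [550. 125. 167.]
[ 0.04  1.33 -4.  ] [ 0.321  0.001 -0.001] [553. 126. 171.]
```

View pics/t24.png

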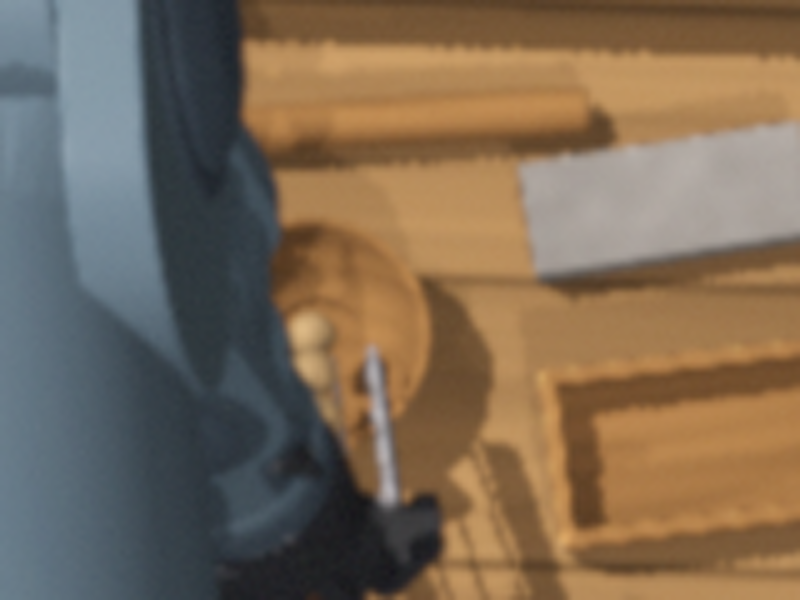

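Balls are already rolling off into the dish, at (310,330) and (315,365). Finishing the pitch and holding.

Emit:
send_rows --rot '[[0.035, 0, 0], [0.07, 0, 0], [0.105, 0, 0], [0.14, 0, 0], [0.18, 0, 0], [0.215, 0, 0], [0.25, 0, 0], [0.285, 0, 0], [0.32, 0, 0], [0.32, 0, 0], [0.32, 0, 0], [0.32, 0, 0]]' --linear '[[0, 0.1, 0], [0, 0.2, -0.5], [0, 0.3, -1], [0, 0.4, -1.5], [0, 0.6, -2], [0, 0.7, -2.5], [0, 0.9, -3], [0, 1.1, -3.5], [0, 1.3, -4], [0, 1.3, -4], [0, 1.3, -4], [0, 1.3, -4]]' --grip '[1, 1, 1, 1, 1, 1, 1, 1, 1, 1, 1, 1]'

```text
time_s: 26.23
tool_pos: [543.6, 123.1, 165.8]
tool_rot: [-1.695, -2.091, 0.647]
force: [0.1, 0.7, -1.7]
width: 0.158
```

```bash
python3 -c "
from h import *
g=optics.grab_frame('top');crop(g,200,100,360,220,5,'pics/t25.png')
f=optics.grab_frame('side');crop(f,200,150,360,270,5,'pics/s25.png')
print(sensors.get_obs()['force'],sensors.get_obs()['joint_pos'])"
```

```text
[-0.355  0.672 -1.44 ] [ 0.135  1.057  1.002  2.114 -0.043 -0.06 ]
```

View pics/s25.png

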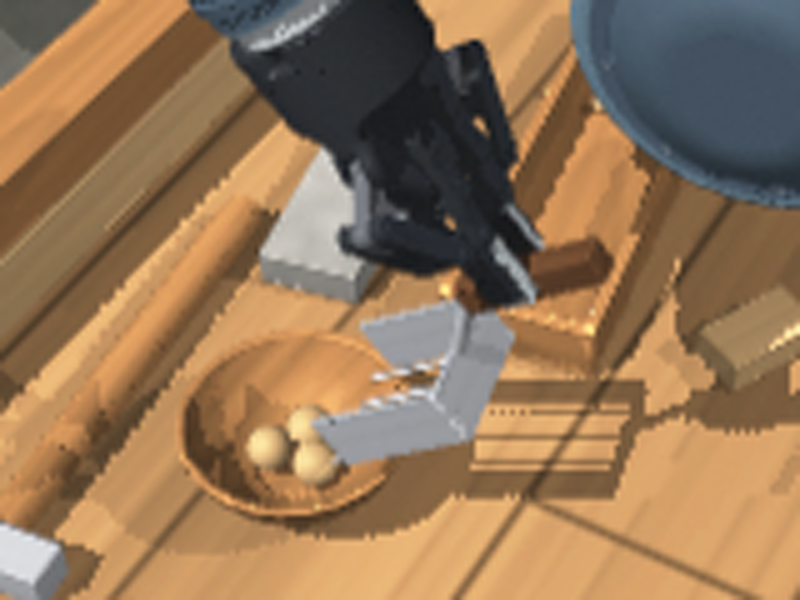

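View pics/t25.png

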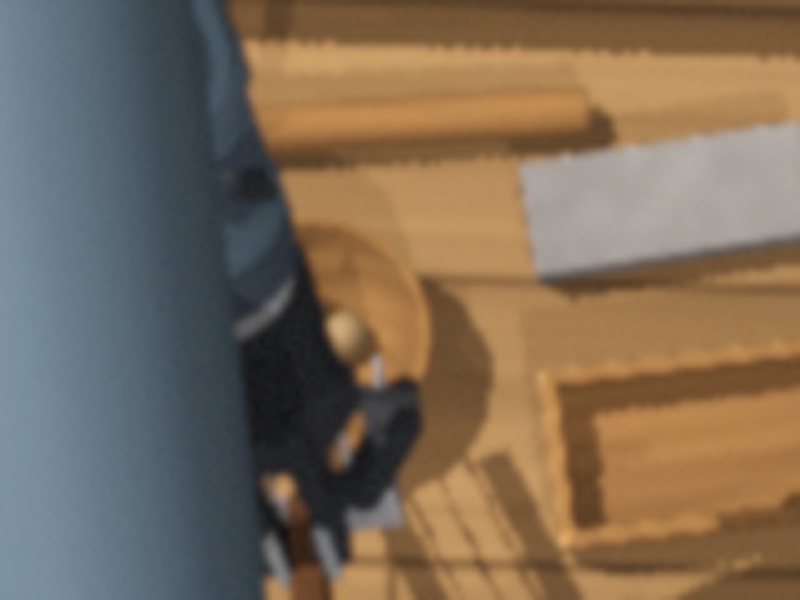

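All three large balls are in the dish at (268,447), (310,425) and (318,463). Joint 4 is near its limit, so I'm levelling the scoop now and retreating.

```bash
python3 -c "
from h import *
p0=sensors.get_obs()['tool_pos']
pts=[]
for k in range(1,13):
    s=k/12; 
    p=p0+[ -125*max(0,(k-3)/9), 35*max(0,(k-3)/9), 20*min(1,k/4)-60*max(0,(k-6)/6)]
    pi=-35+35*min(1,k/8); pts.append((p,Rt(12,pi)))
path(pts)"
```

```text
26.3333 [543.565 123.15  166.389]
[-0.   -0.28 -0.41] [-0.064  0.001 -0.001] [544. 123. 171.]
[-0.   -0.56 -0.83] [-0.14   0.001 -0.001] [544. 123. 176.]
[-0.   -0.85 -1.24] [-0.217  0.001 -0.001] [544. 123. 181.]
[ 0.67 -2.18 -0.93] [-0.293  0.001 -0.001] [530. 127. 186.]
[ 1.33 -3.24 -0.21] [-0.37   0.001 -0.001] [516. 131. 186.]
[ 2.   -4.3   0.51] [-0.446  0.001 -0.001] [502. 135. 186.]
[ 2.67 -4.79  2.05] [-0.522  0.001 -0.001] [488. 139. 176.]
[ 3.34 -5.28  3.6 ] [-0.599  0.001 -0.001] [474. 143. 166.]
[ 4.01 -5.77  5.14] [-0.599  0.001 -0.001] [460. 146. 156.]
[ 4.68 -6.27  6.69] [-0.599  0.001 -0.001] [446. 150. 146.]
[ 5.35 -6.76  8.23] [-0.599  0.001 -0.001] [432. 154. 136.]
[ 6.02 -7.25  9.78] [-0.599  0.001 -0.001] [419. 158. 126.]
```

Emit:
send_rows --rot '[[-0.06, 0, 0], [-0.14, 0, 0], [-0.215, 0, 0], [-0.29, 0, 0], [-0.37, 0, 0], [-0.445, 0, 0], [-0.52, 0, 0], [-0.6, 0, 0], [-0.6, 0, 0], [-0.6, 0, 0], [-0.6, 0, 0], [-0.6, 0, 0]]' --linear '[[0, -0.3, -0.4], [0, -0.6, -0.8], [0, -0.9, -1.2], [0.7, -2.2, -0.9], [1.3, -3.2, -0.2], [2, -4.3, 0.5], [2.7, -4.8, 2], [3.3, -5.3, 3.6], [4, -5.8, 5.1], [4.7, -6.3, 6.7], [5.3, -6.8, 8.2], [6, -7.2, 9.8]]' --grip '[1, 1, 1, 1, 1, 1, 1, 1, 1, 1, 1, 1]'

```text
time_s: 27.33
tool_pos: [416.4, 157.7, 126.2]
tool_rot: [1.976, 2.439, 0.001]
force: [1.2, 0.5, -1.6]
width: 0.154
```

```bash
python3 -c "
from h import *
go([419,158,60],Rt(12,0))
g=optics.grab_frame('top');crop(g,200,100,400,280,4,'pics/t26.png')
f=optics.grab_frame('side');crop(f,200,150,400,300,4,'pics/s26.png')
go([419,158,60],Rt(12,0))"
```

```text
t 27.33 pos [416.402 157.657 126.191] F [ 1.159  0.499 -1.592] w 0.154
linear cm [-0.011  0.246  6.62 ] rot [ 0.002  0.001 -0.001] deg 0.2
t 27.43 pos [413.499 157.514 124.567] F [ 0.605 -0.417 -1.719] w 0.152
linear cm [-0.06   0.574  6.455] rot [-0.004  0.001  0.001] deg 0.2
```

View pics/t26.png

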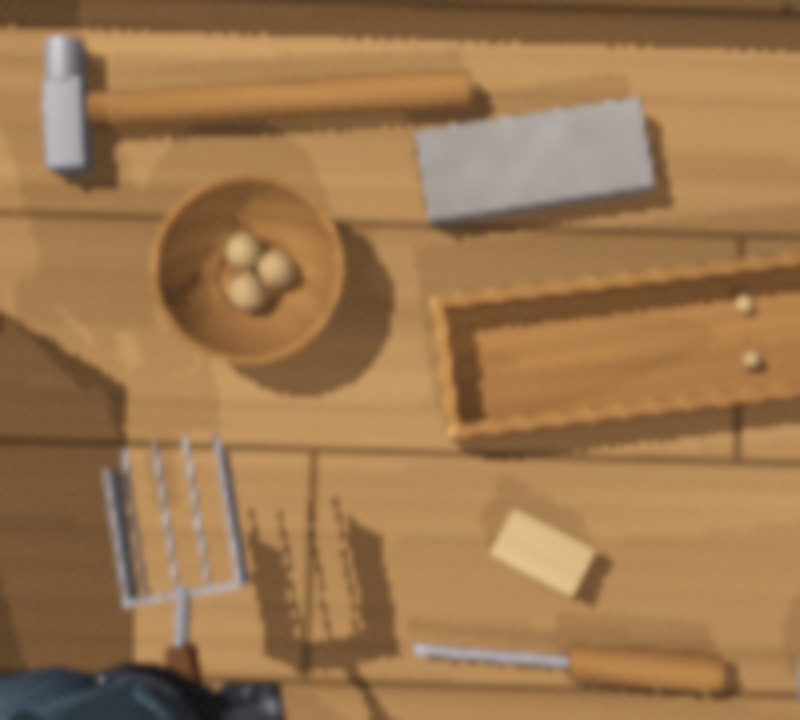

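View pics/s26.png

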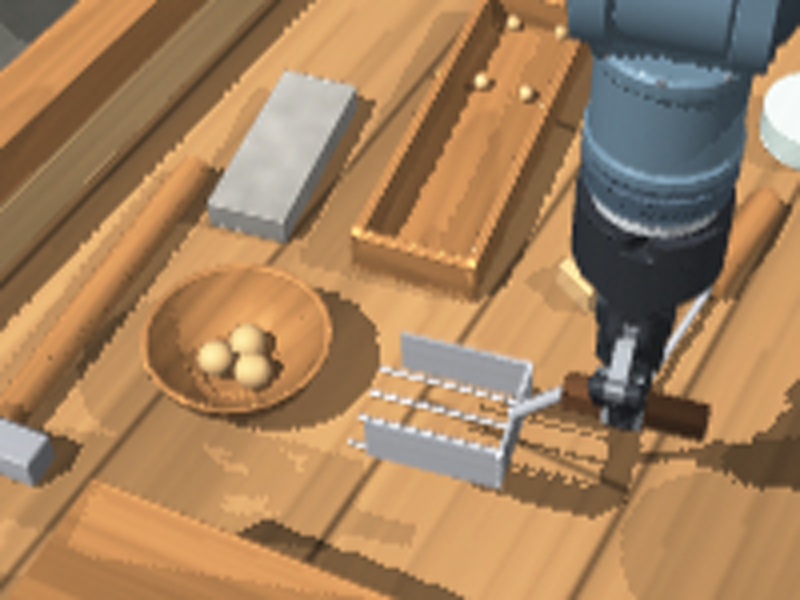

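Three balls in the dish and four beads in the trough. The spot below the scoop is clear, so I'm lowering it.

Emit:
send_rows --rot '[[0, 0, 0], [0, 0, 0], [0, 0, 0], [0, 0, 0], [0, 0, 0], [0, 0, 0], [0, 0, 0], [0, 0, 0], [0, 0, 0]]' --linear '[[0, 0.2, 1], [0, 0.2, 2.5], [0, 0.2, 4], [0, 0.2, 5.5], [0, 0.2, 7], [0, 0.2, 8], [0, 0.2, 8.5], [0, 0.2, 8.5], [0, 0.2, 8.5]]' --grip '[1, 1, 1, 1, 1, 1, 1, 1, 1]'

```text
time_s: 28.18
tool_pos: [415.8, 157.7, 39.9]
tool_rot: [-1.976, -2.441, 0.005]
force: [0.2, 0.1, -1.4]
width: 0.158
```

```bash
python3 -c "
from h import *
go([416,158,33.5],Rt(12,0))"
```

```text
t 28.18 pos [415.827 157.66   39.856] F [ 0.186  0.07  -1.406] w 0.158
linear cm [0.03  0.026 0.635] rot [-0.003  0.001  0.   ] deg 0.2
```

Emit:
send_rows --rot '[[0, 0, 0], [0, 0, 0], [0, 0, 0], [0, 0, 0], [0, 0, 0]]' --linear '[[0, 0, 0.2], [0, 0, 0.4], [0, 0, 0.65], [0, 0, 0.65], [0, 0, 0.65]]' --grip '[1, 1, 1, 1, 1]'

```text
time_s: 28.6
tool_pos: [416.6, 157.7, 34.0]
tool_rot: [-1.977, -2.442, 0.004]
force: [-0.1, -1.2, 4.0]
width: 0.156
```

Bench contact at Fz +4 N. Opening, waiting, then rising.

Emit:
send_rows --rot '[[0, 0, 0], [0, 0, 0], [0, 0, 0], [0, 0, 0], [0, 0, 0], [0, 0, 0], [0, 0, 0], [0, 0, 0], [0, 0, 0], [0, 0, 0], [0, 0, 0], [0, 0, 0]]' --linear '[[0, 0, 0], [0, 0, 0], [0, 0, 0], [0, 0, 0], [0, 0, 0], [0, 0, 0], [0, 0, -1], [0, 0, -3], [0, 0, -6], [0, 0, -9], [0, 0, -12], [0, 0, -15]]' --grip '[0.6, 0.3, 0, -0.2, -0.2, -0.2, -0.2, -0.2, -0.2, -0.2, -0.2, -0.2]'

```text
time_s: 29.6
tool_pos: [416.3, 157.9, 185.4]
tool_rot: [-1.976, -2.442, 0.004]
force: [0.3, -0.2, -0.6]
width: 0.598
```

Emit:
send_rows --rot '[[0, 0, 0], [0, 0, 0], [0, 0, 0], [0, 0, 0]]' --linear '[[0, -1, -3], [0, -2, -5], [0, -2, -5], [0, -2, -5]]' --grip '[-0.2, -0.2, -0.2, -0.2]'

```text
time_s: 29.93
tool_pos: [397.7, 154.1, 236.4]
tool_rot: [1.975, 2.441, -0.0]
force: [-0.3, -0.0, 0.6]
width: 0.601
```

```bash
python3 -c "
from h import *
g=optics.grab_frame('top');crop(g,190,100,450,295,3,'pics/t27.png')
f=optics.grab_frame('side');crop(f,200,120,400,270,4,'pics/s27.png')
print(sensors.get_obs()['time_s'])"
```

```text
30.0333
```

View pics/t27.png

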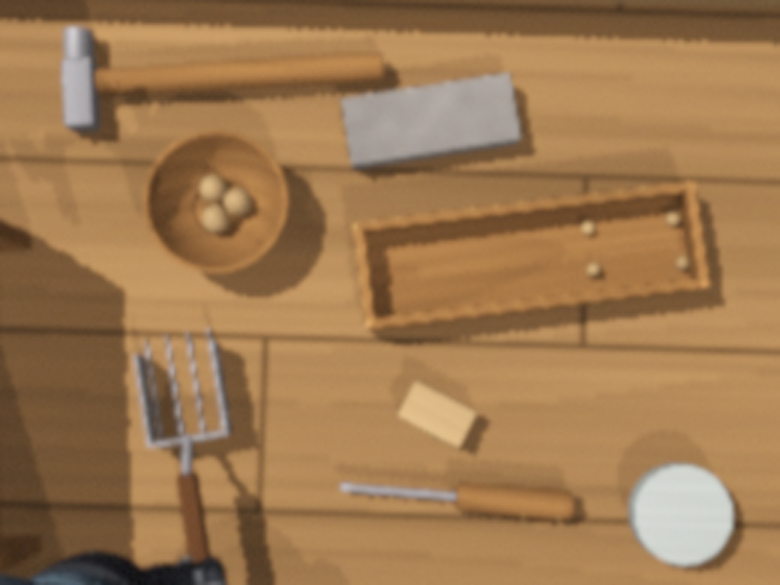

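View pics/s27.png

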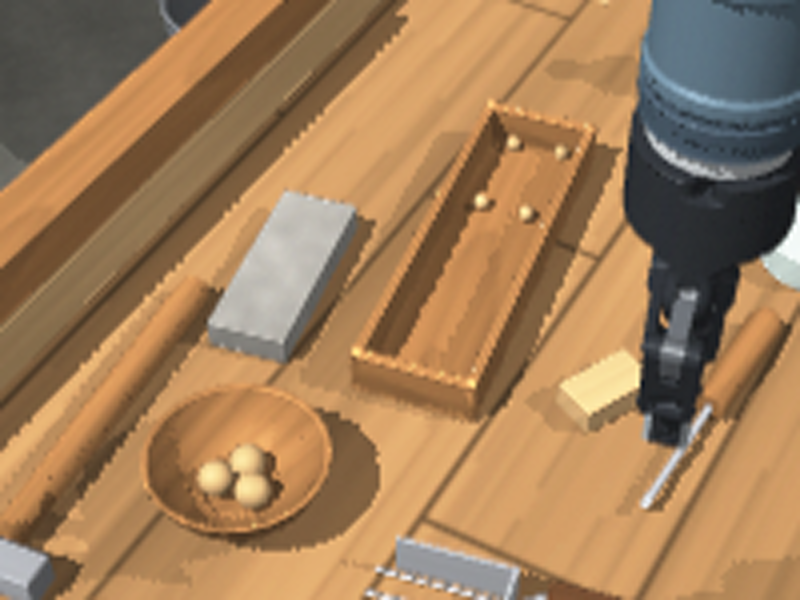

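The scoop lies flat with its basket at (185,390). Three balls are in the dish around (220,200), four beads are in the trough, the bystanders look unmoved and the gripper is clear. Handing in.

```bash
python3 -c "
from h import *
g=optics.grab_frame('top')
P=lambda p:np.array(p)/3+[190,100]
n=onz(g,P([[148,341],[168,337],[188,334],[209,331]]),2)[:,:2]; b=onz(g,P([[147,447],[229,434]]),34)[:,:2]
print(n,b,np.linalg.norm(n.mean(0)-b.mean(0)),np.linalg.norm(b[0]-b[1]))
print(r.job_done())"
```

```text
[[558.87  211.936]
 [562.895 194.59 ]
 [566.046 177.194]
 [569.225 158.909]] [[468.532 202.185]
 [481.429 133.545]] 91.03413336819305 69.84093621465102
the job is handed in; nothing more can be done
None
```

The job is done and handed in at about 30 s of the 67 s allowed; the interface reports no verdict.

I drew the scoop out by its basket, let go of it flat on the bench, and regripped it by the handle. I pushed it through the trough, which collected all three large balls in one pass, lifted it with the nose up, and tipped the balls into the dish. The scoop is laid down flat, right way up, on open bench.

**Last checks**
- **Balls:** the final pictures show three large balls in the upright dish and four small balls in the trough.
- **Bystanders:** the tin, chisel, stone, offcut, hammer and glue bottle looked unmoved in the pictures. I compared these by eye only.
- **Scoop:** it measured 91 mm from nose to back (94 expected) and 70 mm across (68 expected), as it should if it lies flat. Its height and tilt were not measured directly.
- **Gripper:** clear of everything.

**What disagreed or failed**
- **Fingertip height:** the fingertips sat about 25 mm further back than the stated offsets. My first two closes passed over the side plates without moving the scoop, so I went lower and gripped by feel and picture.
- **Cameras:** the two views differed by up to 4 to 5 mm at bench height and more for raised points. I used averages or positions relative to one view.
- **Push in the trough:** the scoop met about 12 N roughly 10 mm short of the end wall. I think the corner small ball was caught against an outer bar. Backing off and shifting 3 mm sideways freed it.
- **Joint 4:** it came within 0.01 rad of its limit during the tipping.

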